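# Run the edge tool round the mouth of a cut-down tin

### The arm

A 7-joint arm with a two-finger parallel gripper is mounted at the origin on a cart in front of the work surface, level with it; the furniture and walls round the work are solid. World frame = base frame: x ahead of the robot, y to its left, z up, the work surface at z = 0. Lengths are in m, angles in rad, forces in N, time in s.
With the tool pointing down it reaches from about 0.4 to 0.875 m from the base axis. Payload 4.4 kg.
Tool frame: the origin (TCP) lies midway between the tips of the shut fingers; the grasp point (between the pads) lies 19 mm behind it; x points along the fingers, z is the direction in which the jaws open and shut, and the axes are right-handed (so a half turn about x gives the same grasp; the last joint's range is limited). The gripper opens to 85 mm and grips with 20 to 120 N. Pads are 22 mm wide; open, the fingers measure 114 mm over their backs; the gripper's body (76 mm by 85 mm) begins 54 mm behind the grasp point. The pads swing forward as they close: fully open they stand 13 mm farther back than shut.
Start: joints at [1.28, 0.628, 0.038, 1.517, -0.027, 0.996, -0.02], TCP at [0.145, -0.634, 0.193] pointing down, gripper open.
Joint ranges: [-3.06, 3.06], [-0.37, 2.12], [-1.25, 1.32], [0.18, 2.47], [-1.1, 4.24], [0.23, 1.98], [-2.94, 2.94]. Speed limits (rad/s): [2.57, 2.57, 3.14, 3.14, 3.14, 3.14, 3.14].

### API

Orientations are given as a unit quaternion [x, y, z, w].
In Python, from workcell import env gives the robot as it stands. The module is installed in compiled form; this text tells all that it offers.
- The arm moves only by the tool drive_tool, never from a script. Its argument "steps" is a list of rows, each a list of 3 entries, a list of its own where there are three numbers: the shift along the tool's x, y, z in m, then the turn, a rotation vector about the tool's x, y, z in degrees, then the finger opening in m, from 0 to 0.0854. In form: [[[x, y, z], [ax, ay, az], gripper], ...]. A call has 1 to 8 rows; each row is the pose to reach, as a shift and turn from the pose commanded when the call began, along the tool's axes at that moment; what a row does not reach only later rows make up. A row lasts 1/12 s, in which the tool goes at most 41.7 mm and 7.16 degrees, less where a joint would pass 70% of its speed; a pose out of reach is approached as far as the arm can. A call with a gripper value outside its range is refused whole. The fingers move at their own pace and stop on an object; "force" is the grip in N (left out, the last holds). Time passes only in rows, so rows that repeat a pose let the fingers close. It gives the time, the measured TCP pose, the force and the opening at its end, in the units of the state.
- env.read_state(): the state, without advancing time (a new reading comes with each control period).
- env.camera(name): name is "scene" or "top" or "wrist"; returns (picture, depth): 384x512x3 uint8, red, green, blue; 384x512 float32, m along the optical axis (not along the pixel's ray), 0 where there is no reading.
- env.camera_params(name): a dict with "fx", "fy", "cx", "cy" (pixels), "k1" (the pictures are not rectified: a ray, as slopes to the right and down, at radius r is drawn at 1 + k1 r^2 times it, then the intrinsics apply), "origin" and "attitude" of the camera in the world. Camera axes: x right, y up, looking along -z (the intrinsics and any distortion apply to the point x, -y, -z); pixel columns grow to the right and rows downward; lengths in m; the calibration is good to about 2 mm. A picture is of the moment at which its call begins: read the wrist's pose just before it. camera_params takes no time and is no camera call; for the wrist camera it gives the pose at the moment of the call.
- env.close_job(): hands the job in, once; it reports no verdict.
Trained networks look in the newest picture that a camera, given by its name, has taken for a name from the list of things; names that differ only in an ending like _2 or _b are one class to them, and where a whole thing is asked for, a point or a joint stands for the part that bears it (a point fixed in the world has none). Each returns a list of dicts, best first, with "conf" (0 to 1); they miss things now and then, are a little off and sometimes report something else, mostly with a low value. They report only what shows in the picture. A call takes as long as a camera call. They do not tell look-alikes from the thing itself.
- env.look_for(camera, thing): "at" ([x, y, z] in m, in the coordinates of the camera as it stood for that picture, good to about 4 mm: the middle of the surface that is visible of it).
- env.cut_out(camera, thing): "region" (384x512 bool, what is visible of it).
- env.spot_point(camera, thing): "at" ([x, y, z] in m, in the coordinates of the camera as it stood for that picture, good to about 4 mm: a listed point, or the origin of a listed thing).
The state is a dict: "time": time; "joint_pos": joint angles; "qvel": joint speeds; "joint_efforts": joint torques, N m; "ee_pos": TCP position; "tcp_rot": TCP orientation; "wrist_force": force on the tool from outside, world axes, zero at the start; "moment": the same for the moment, N m; "width": opening from 0.0 (shut) to 1.0 (fully open).
Only numpy, scipy, OpenCV 4.12 (cv2) and the standard library are available. Lean on these libraries where they do the work, as an engineer would, in place of code of your own. Each camera call takes 0.05 s, during which the arm holds its last target.

### The job

The tin in the round wooden holder was cut down and its rim is still sharp. Take the edge tool from its stand and run its tapered blade once round the inside edge of the tin's mouth, clockwise seen from above, starting at the side of the holder's tab and ending there again, slowly and always lightly pressed outward against the edge and never forced. The mouth is out of true, so follow it by feel; then lower the tool back into its stand, upright and fully home before you let go, without disturbing the other things.

Things in the scene. Friction and masses are not known exactly. Their poses are not given: they have to be found in the camera images.
- edge_tool: Edge tool, 90 mm tall, about 0.12 kg, upright in its stand at the start, blade down. Origin: blade's lower end, on the axis; z up to the handle. Steel cone, diameter 5 mm at z = 0 to 16 mm at z = 24, straight to z = 30; brass collar, diameter 32, z = 30 to 36; dark wooden handle 24 x 24 mm square (flats square to x and y), z = 36 to 90 mm, to be gripped at about z = 65.
- blade (a point): Point on the edge tool's axis, 12 mm above the blade's lower end, in the middle of the cone, where the blade is 10.5 mm in diameter: hold it at the height of the tin's rim, so that the cone bears on the edge.
- tin_holder: Round wooden holder, 108 mm in diameter, 24 mm high, fixed, with a wooden tab 30 mm wide and 14 mm high that sticks out 32 mm on its -x side. Origin: centre of its underside; z up; -x points to the tab, so clockwise from above goes tab (-x), +y, +x, -y, tab. A plain open steel tin stands in it, immovable; its floor is 11 mm above the origin.
- mouth (a point): Point on the holder's axis at the height of the tin's rim, 80 mm above the holder's origin. The mouth is oval and off this axis, each time turned another way, which is not measured: the inside of the tin's wall lies 27 to 38 mm from this point, changing smoothly round the circle. Wall 2.5 mm thick, rigid; steel on steel with friction.
- tool_stand: Light wooden block 80 x 80 x 40 mm, fixed to the table, with an upright through hole 22 mm in diameter (slightly chamfered) in its centre. Origin: centre of its underside. The tool stands in the hole with its collar resting on the block's top, so that the tool's origin is then 10 mm above the block's origin.
- jar: Jar with a green lid, 69 mm in diameter, 84 mm tall, standing among the work; leave alone. Origin: centre of its underside.
- timer: Round twist timer, 64 mm in diameter, 37 mm tall; leave alone. Origin: centre of its underside.
- carrot_piece: Upright carrot stub, 43 x 45 mm, 87 mm tall; leave alone. Origin: centre of its underside.
- glass: Empty tumbler, 75 mm in diameter, 100 mm tall; leave alone. Origin: centre of its underside.
Mind the look-alikes: they are no part of the job. Of the things that look like the tool_stand, the middle-sized one is meant.

How it is judged:
By the outcome, as a careful person would: the job done as asked, in the order asked, and still so for the second after the job is handed in, with the robot touching nothing.
It also fails if it takes over 72 s, if anything falls off the work surface, if the arm or the gripper's body presses on something with over 40 N, if the wrist force passes 120 N, or if a joint passes its speed limit or range.

## Working session

There is one attempt and no reset: what is moved stays moved. The work goes in short steps, Python scripts to look and compute and a tool call to move; the robot and the scene stay as the last step left them, time stands still between calls to the robot, and variables do not carry over. Pictures are saved under pics/ and viewed, and the job is handed in when it is done.

Besides the shell and the picture viewer there is one more tool, called after ">>>" as name([rows], argument=value, ...), one row to a line, values as JSON. drive_tool: Moves the arm, as the interface text tells. Its arguments: {"type":"object","properties":{"steps":{"type":"array"},"force":{"type":"number"}},"required":["steps"]}

```bash
mkdir -p pics; ls; cat > h.py <<'E'
import numpy as np, cv2
from scipy.spatial.transform import Rotation as R
from workcell import env
def cam(n):
    p=env.camera_params(n); im,d=env.camera(n); return p,im,d
def att(p):
    a=np.array(p["attitude"],float)
    return a if a.shape==(3,3) else R.from_quat(a).as_matrix()
def w(p,c): return att(p)@np.array(c)+np.array(p["origin"])
def cloud(p,d):
    v,u=np.mgrid[0:d.shape[0],0:d.shape[1]].astype(float)
    K=np.array([[p["fx"],0,p["cx"]],[0,p["fy"],p["cy"]],[0,0,1]])
    xd=(u-p["cx"])/p["fx"]; yd=(v-p["cy"])/p["fy"]
    x,y=xd.copy(),yd.copy()
    for _ in range(10):
        s=1+p["k1"]*(x*x+y*y); x=xd/s;y=yd/s
    P=np.stack([x*d,-y*d,-d],-1)
    return P@att(p).T+np.array(p["origin"])
def save(n,im,k=1.5): cv2.imwrite(f"pics/{n}.png",cv2.resize(im[...,::-1],None,fx=k,fy=k))
E
python3 - <<'E'
from h import *
s=env.read_state(); print(s)
for n in ["scene","top","wrist"]:
    p,im,d=cam(n); save(n+"0",im); print(n,p)
    np.savez(n+"0.npz",im=im,d=d,P=cloud(p,d))
    if n=="wrist": continue
    for t in ["edge_tool","tin_holder","tool_stand","jar","timer","carrot_piece","glass"]:
        for r in env.spot_point(n,t)[:4]: print(n,t,round(r["conf"],2),w(p,r["at"]).round(4))
E
```

```text
pics
{'time': 0.0, 'joint_pos': array([ 1.28020325,  0.62937568,  0.03843366,  1.5183715 , -0.02702877,
        0.99632172, -0.02002679]), 'qvel': array([-0.0008996 ,  0.00043127,  0.00055837, -0.00068338,  0.00052123,
       -0.00046019, -0.00147584]), 'joint_efforts': array([ 5.86218903e-04, -5.63391852e+01,  1.22604668e+00, -1.93438947e+01,
        1.07987429e-02,  1.06688321e-02, -1.60874697e-05]), 'ee_pos': array([ 0.1447696 , -0.63294067,  0.19196875]), 'tcp_rot': array([ 0.44120679,  0.55345819, -0.44034271,  0.55237569]), 'wrist_force': array([ 0.31525828, -0.08550926, -0.82287896]), 'moment': array([ 0.03551969, -0.01393807,  0.03361739]), 'width': 0.9995670876579577}
scene {'fx': 375.7957576251185, 'fy': 375.7957576251185, 'cx': 256.99645988091606, 'cy': 195.33523053141872, 'k1': -0.04997042299427092, 'origin': array([-0.05209746, -0.57760277,  0.5753329 ]), 'attitude': array([ 0.43912438, -0.20009732, -0.34414593,  0.80541568])}
scene edge_tool 0.67 [0.5134 0.192  0.0086]
scene tin_holder 0.75 [ 0.5594 -0.1658  0.0022]
scene tool_stand 0.76 [ 0.5123  0.1956 -0.0036]
scene 
[... 635 characters left out ...]
top tin_holder 0.84 [ 0.5624 -0.1649  0.0022]
top tool_stand 0.94 [0.5135 0.1901 0.0023]
top tool_stand 0.91 [0.3361 0.1637 0.0022]
top tool_stand 0.57 [0.5263 0.046  0.0049]
top jar 0.69 [6.505e-01 3.000e-04 2.300e-03]
top jar 0.49 [0.5132 0.1923 0.0022]
top timer 0.71 [ 0.3863  0.0042 -0.0009]
top carrot_piece 0.59 [ 0.6949  0.1654 -0.0011]
top carrot_piece 0.33 [ 0.5622 -0.1672  0.0045]
top glass 0.59 [ 0.6588 -0.3304  0.0012]
wrist {'fx': 268.3063309442579, 'fy': 268.3063309442579, 'cx': 256.5670998845708, 'cy': 192.42643873960048, 'k1': 0.015786879616627413, 'origin': array([ 0.216335  , -0.61695487,  0.37386935]), 'attitude': array([-0.11317324,  0.09032228, -0.61702766,  0.77350538])}
```

View pics/scene0.png

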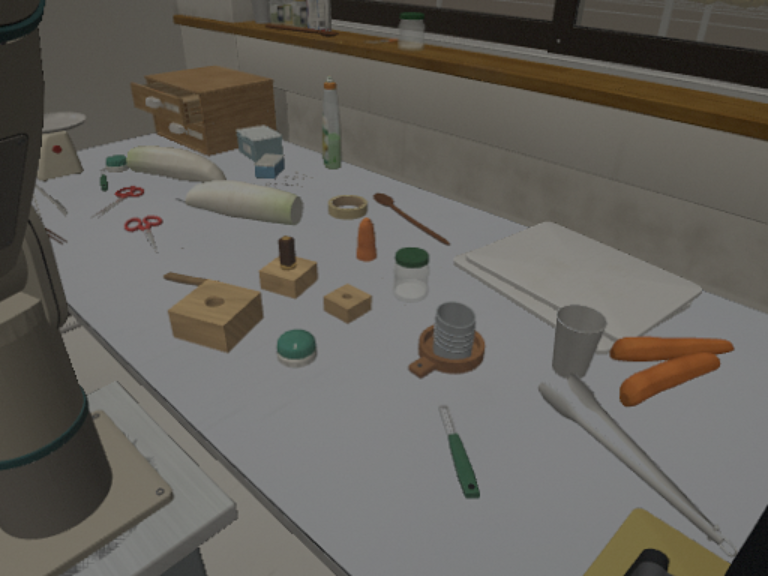

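View pics/top0.png

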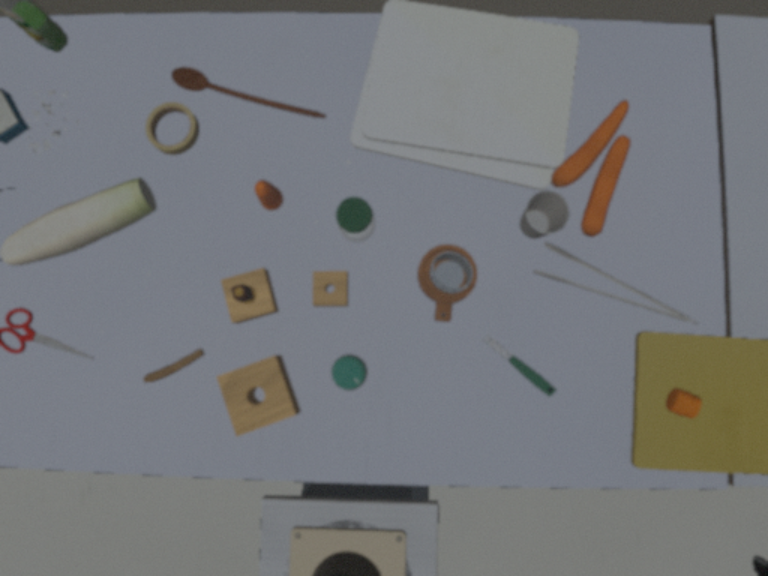

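The tool stands in the middle-sized stand, at about (360,260) in the scene picture and (248,294) in the top one. The tin and holder are at (450,275) in the top picture, with the tab towards -x. Next I'll measure more precisely.

```bash
python3 - <<'E'
from h import *
for n in ["top","scene"]:
    f=np.load(n+"0.npz"); P=f["P"]; Z=P[...,2]
    print(n,"table z",np.median(Z[(abs(P[...,0]-.45)<.05)&(abs(P[...,1]+.05)<.03)]))
    def sel(c,r,lo,hi): return P[(np.hypot(P[...,0]-c[0],P[...,1]-c[1])<r)&(Z>lo)&(Z<hi)]
    S=sel((.513,.191),.065,.034,.046); rc=cv2.minAreaRect(S[:,:2].astype(np.float32)*1000); print("stand",rc,len(S),np.median(S[:,2]))
    H=sel((.513,.191),.05,.09,.12); print("handle",len(H),H.mean(0),H.max(0),cv2.minAreaRect(H[:,:2].astype(np.float32)*1000))
    T=sel((.562,-.165),.06,.074,.09); print("rim",len(T),T.mean(0),cv2.fitEllipse(T[:,:2].astype(np.float32)*1000), T.min(0),T.max(0))
    Ho=sel((.562,-.165),.058,.018,.03); print("holder",len(Ho),cv2.minEnclosingCircle(Ho[:,:2].astype(np.float32)*1000),np.median(Ho[:,2]))
    Ta=P[(np.hypot(P[...,0]-.562,P[...,1]+.165)<.1)&(np.hypot(P[...,0]-.562,P[...,1]+.165)>.058)&(Z>.009)&(Z<.02)];print("tab",len(Ta),Ta.mean(0),cv2.minAreaRect(Ta[:,:2].astype(np.float32)*1000))
    im=f["im"]
im=np.load("top0.npz")["im"]
a=cv2.resize(im[165:235,135:200],None,fx=6,fy=6,interpolation=3); b=cv2.resize(im[155:225,270:330],None,fx=6,fy=6,interpolation=3)
save("crop",np.hstack([a,b]),1)
E
```

```text
top table z 0.005346335765574972
stand ((511.7816162109375, 190.48330688476562), (80.974853515625, 82.25963592529297), 17.27590560913086) 767 0.040656766583995196
handle 93 [0.51085206 0.18834418 0.09965321] [0.52288623 0.20197294 0.10573602] ((511.5191650390625, 189.55567932128906), (24.204103469848633, 24.123273849487305), 16.327411651611328)
rim 95 [ 0.55931303 -0.16879271  0.08003342] ((558.3079223632812, -167.77081298828125), (58.70950698852539, 70.19497680664062), 147.1630859375) [ 0.52753855 -0.20152102  0.07420854] [ 0.59004129 -0.13452493  0.08635478]
holder 423 ((560.6388549804688, -164.52053833007812), 53.973228454589844) 0.024427109232385114
tab 120 [ 0.48967615 -0.158685    0.0143455 ] ((490.49371337890625, -159.13150024414062), (30.082347869873047, 31.05121421813965), 85.3283920288086)
scene table z 8.180027325133121e-05
stand ((511.5417175292969, 189.63768005371094), (83.67552947998047, 83.82127380371094), 17.65666389465332) 380 0.0406215577883956
handle 65 [0.50854487 0.18479496 0.09776048] [0.5255659  0.20189063 0.10426831] ((510.6880798339844, 187.4928741455078), (25.480026245117188, 23.678869247436523), 19.97661018371582)
rim 174 [ 0.55683268 -0.1689656   0.07844417] ((556.92333984375, -168.43067932128906), (58.26677703857422, 71.04664611816406), 148.6902313232422) [ 0.52463095 -0.20297472  0.07400358] [ 0.58970708 -0.13366547  0.08335968]
holder 420 ((558.2244262695312, -165.2044219970703), 54.544673919677734) 0.02391433002584681
tab 129 [ 0.48831778 -0.16167772  0.01367922] ((489.3861389160156, -160.5816192626953), (31.132522583007812, 32.09324645996094), 87.18364715576172)
```

View pics/crop.png

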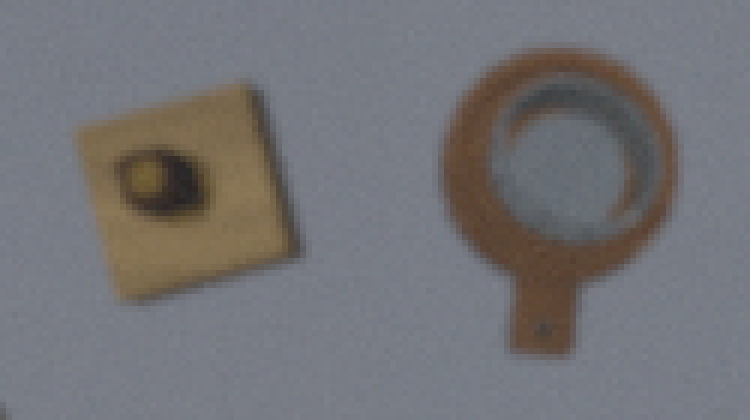

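View pics/wrist0.png

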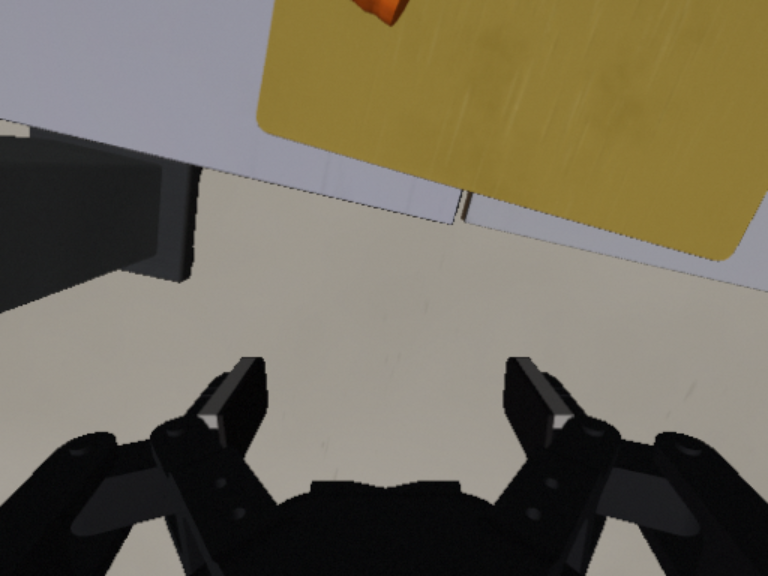

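```bash
cat >> h.py <<'E'
def frame():
    s=env.read_state(); return s,np.array(s["ee_pos"]),R.from_quat(s["tcp_rot"])
def goal(pos,rot=None,p0=None,r0=None):
    s,p,r=frame()
    p=p if p0 is None else p0; r=r if r0 is None else r0
    t=r.inv().apply(np.array(pos)-p)
    print("shift",t.round(4), "turn",None if rot is None else (r.inv()*rot).as_rotvec(degrees=True).round(2))
def down(yaw): # jaw axis z at yaw deg in world
    a=np.radians(yaw); z=np.array([np.cos(a),np.sin(a),0]); x=np.array([0,0,-1.]); y=np.cross(z,x)
    return R.from_matrix(np.stack([x,y,z],1))
E
python3 - <<'E'
from h import *
s,p,r=frame(); print(r.as_matrix().round(3))
for yaw in (17,107,-73,-163): 
    print(yaw); goal((.5117,.1903,.2),down(yaw)); goal((.45,-.3,.24),down(yaw))
E
```

```text
[[ 0.     0.975  0.223]
 [-0.     0.223 -0.975]
 [-1.     0.     0.   ]]
17
shift [-0.007   0.5412 -0.7215] turn [-94.12   0.    -0.  ]
shift [-0.047   0.3717 -0.2573] turn [-94.12   0.    -0.  ]
107
shift [-0.007   0.5412 -0.7215] turn [ 1.7588e+02 -1.0000e-02 -0.0000e+00]
shift [-0.047   0.3717 -0.2573] turn [ 1.7588e+02 -1.0000e-02 -0.0000e+00]
-73
shift [-0.007   0.5412 -0.7215] turn [-4.12  0.   -0.  ]
shift [-0.047   0.3717 -0.2573] turn [-4.12  0.   -0.  ]
-163
shift [-0.007   0.5412 -0.7215] turn [85.88 -0.   -0.  ]
shift [-0.047   0.3717 -0.2573] turn [85.88 -0.   -0.  ]
```

>>> drive_tool([
  [[-0.03,0.15,-0.1],[0,0,0],0.0854],
  [[-0.04,0.25,-0.17],[-2,0,0],0.0854],
  [[-0.047,0.372,-0.257],[-4.1,0,0],0.0854],
  [[-0.047,0.372,-0.257],[-4.1,0,0],0.0854],
  [[-0.047,0.372,-0.257],[-4.1,0,0],0.0854],
  [[-0.047,0.372,-0.257],[-4.1,0,0],0.0854],
  [[-0.047,0.372,-0.257],[-4.1,0,0],0.0854],
  [[-0.047,0.372,-0.257],[-4.1,0,0],0.0854],
], force=80)

```text
time: 1.52
ee_pos: [0.37, -0.3879, 0.229]
tcp_rot: [0.421, 0.568, -0.421, 0.569]
wrist_force: [0.5, -1.2, -0.8]
width: 1.003
```

```bash
python3 - <<'E'
from h import *
s,p,r=frame(); print(p,s["time"]); goal((.5117,.1903,.21),down(-73))
E
```

```text
[ 0.37001675 -0.38792963  0.22900646] 1.5167
shift [ 0.0188  0.3043 -0.5117] turn [-0.03  0.03 -0.02]
```

>>> drive_tool([
  [[0,0.15,-0.2],[0,0,0],0.0854],
  [[0,0.15,-0.2],[0,0,0],0.0854],
  [[0,0.304,-0.512],[0,0,0],0.0854],
  [[0,0.304,-0.512],[0,0,0],0.0854],
  [[0,0.304,-0.512],[0,0,0],0.0854],
  [[0,0.304,-0.512],[0,0,0],0.0854],
  [[0,0.304,-0.512],[0,0,0],0.0854],
  [[0,0.304,-0.512],[0,0,0],0.0854],
])

```text
time: 2.18
ee_pos: [0.4525, -0.0654, 0.2289]
tcp_rot: [0.421, 0.568, -0.421, 0.569]
wrist_force: [-0.1, -0.5, 0.6]
width: 1.006
```

```bash
python3 - <<'E'
from h import *
s,p,r=frame(); print(p,s["time"]); goal((.5117,.1903,.21),down(-73))
E
```

```text
[ 0.45251258 -0.06537452  0.22891561] 2.1833
shift [ 0.0189  0.1312 -0.2273] turn [-0.04  0.03 -0.05]
```

>>> drive_tool([
  [[0,0.131,-0.227],[0,0,0],0.0854],
  [[0,0.131,-0.227],[0,0,0],0.0854],
  [[0,0.131,-0.227],[0,0,0],0.0854],
  [[0,0.131,-0.227],[0,0,0],0.0854],
  [[0,0.131,-0.227],[0,0,0],0.0854],
  [[0,0.131,-0.227],[0,0,0],0.0854],
  [[0,0.131,-0.227],[0,0,0],0.0854],
  [[0,0.131,-0.227],[0,0,0],0.0854],
])

```text
time: 2.85
ee_pos: [0.5113, 0.1936, 0.2285]
tcp_rot: [0.42, 0.57, -0.418, 0.569]
wrist_force: [-0.0, 0.5, -0.1]
width: 1.0
```

```bash
python3 - <<'E'
from h import *
s,p,r=frame(); print(p,s["time"],s["wrist_force"]); goal((.5117,.1903,.21),down(-73))
pp,im,d=cam("wrist"); save("w1",im); P=cloud(pp,d); np.savez("w1.npz",P=P,im=im)
Z=P[...,2]
c=(.5117,.1903)
def sel(c,r,lo,hi): return P[(np.hypot(P[...,0]-c[0],P[...,1]-c[1])<r)&(Z>lo)&(Z<hi)]
S=sel(c,.065,.034,.046); print("stand",cv2.minAreaRect(S[:,:2].astype(np.float32)*1000),len(S),np.median(S[:,2]))
for lo,hi in ((.094,.106),(.06,.09)):
  H=sel(c,.03,lo,hi); print("handle",len(H),np.median(H,0),cv2.minAreaRect(H[:,:2].astype(np.float32)*1000))
print(w(pp,env.spot_point("wrist","edge_tool")[0]["at"]))
E
```

```text
[0.51131867 0.1935923  0.22845015] 2.85 [-0.01782713  0.49361498 -0.09046864]
shift [ 0.0184 -0.0006  0.0033] turn [ 0.39 -0.16 -0.09]
stand ((513.4757690429688, 191.36590576171875), (79.4475326538086, 80.00164794921875), 17.2685546875) 2735 0.04000324631788332
handle 388 [0.51394804 0.19140714 0.09989505] ((513.3965454101562, 190.80239868164062), (23.110944747924805, 23.954145431518555), 17.459428787231445)
handle 83 [0.52424951 0.19392486 0.07612407] ((523.3626098632812, 193.54409790039062), (3.426044464111328, 22.94991111755371), 14.188783645629883)
[0.51298898 0.19118346 0.01238286]
```

View pics/w1.png

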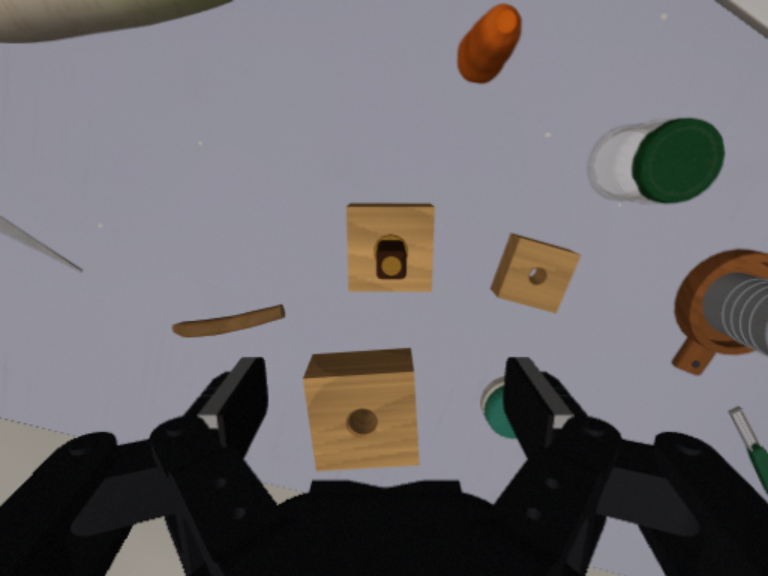

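The picture shows the tool upright in the stand at (390,250), with the flats square to the jaws. The carrot, jar and blocks are all clear of them. I'll go down to the grasp.

```bash
python3 - <<'E'
from h import *
s,p,r=frame(); print(p,s["time"],s["wrist_force"]); goal((.5127,.1908,.055),down(-72.8))
E
```

```text
[0.51103485 0.18759073 0.22824317] 2.95 [-0.01334433 -0.79600924  0.0026196 ]
shift [ 0.1732  0.0027 -0.0027] turn [-0.18  0.05  0.05]
```

>>> drive_tool([
  [[0.04,0.001,0],[0,0,0],0.07],
  [[0.08,0.001,0],[0,0,0],0.07],
  [[0.1,0.001,0],[0,0,0],0.07],
  [[0.11,0.001,0],[0,0,0],0.07],
  [[0.11,0.001,0],[0,0,0],0.07],
  [[0.11,0.001,0],[0,0,0],0.07],
  [[0.11,0.001,0],[0,0,0],0.07],
  [[0.11,0.001,0],[0,0,0],0.07],
])

```text
time: 3.62
ee_pos: [0.5137, 0.1886, 0.1203]
tcp_rot: [0.422, 0.568, -0.42, 0.569]
wrist_force: [0.2, -0.1, -0.1]
width: 0.818
```

```bash
python3 - <<'E'
from h import *
s,p,r=frame(); print(p,s["time"],s["wrist_force"]); goal((.5127,.1908,.055),down(-72.8))
E
```

```text
[0.51369773 0.18857694 0.12027938] 3.6167 [ 0.16402919 -0.09397042 -0.06875883]
shift [ 0.0653 -0.0005 -0.0024] turn [-0.25 -0.01 -0.2 ]
```

>>> drive_tool([
  [[0.02,-0.0005,-0.002],[0,0,0],0.07],
  [[0.045,-0.0005,-0.002],[0,0,0],0.06],
  [[0.06,-0.0005,-0.002],[0,0,0],0.05],
  [[0.065,-0.0005,-0.002],[0,0,0],0.05],
  [[0.065,-0.0005,-0.002],[0,0,0],0.04],
  [[0.065,-0.0005,-0.002],[0,0,0],0.034],
  [[0.065,-0.0005,-0.002],[0,0,0],0.03],
  [[0.065,-0.0005,-0.002],[0,0,0],0.028],
], force=80)

```text
time: 4.28
ee_pos: [0.5122, 0.1905, 0.0548]
tcp_rot: [0.421, 0.568, -0.42, 0.569]
wrist_force: [-0.1, -0.5, 0.2]
width: 0.33
```

```bash
python3 - <<'E'
from h import *
s,p,r=frame(); print(p,s["time"],s["wrist_force"],s["moment"],s["width"]); goal((.5127,.1908,.055),down(-72.8))
E
```

```text
[0.51222256 0.19052346 0.05479841] 4.2833 [-0.0796301  -0.4986214   0.22867443] [ 0.01333783 -0.01179538  0.03435213] 0.32964461951597646
shift [-0.0002  0.0005 -0.0001] turn [-0.23 -0.01 -0.14]
```

>>> drive_tool([
  [[0,0,0],[0,0,0],0.025],
  [[0,0,0],[0,0,0],0.022],
  [[0,0,0],[0,0,0],0.015],
  [[0,0,0],[0,0,0],0.01],
  [[0,0,0],[0,0,0],0.01],
  [[0,0,0],[0,0,0],0.01],
], force=80)

```text
time: 4.78
ee_pos: [0.5121, 0.1902, 0.0548]
tcp_rot: [0.421, 0.568, -0.42, 0.569]
wrist_force: [-0.8, -0.8, 8.1]
width: 0.248
```

```bash
python3 - <<'E'
from h import *
s,p,r=frame(); print(p,r.as_quat(),s["time"],s["wrist_force"],s["moment"],s["width"],s["joint_pos"]); goal((.5127,.1908,.055),down(-72.8))
E
```

```text
[0.51210254 0.19023668 0.05478168] [ 0.42132557  0.56781024 -0.42022967  0.56875594] 4.7833 [-0.80922074 -0.81182531  8.10273362] [-0.17590264  0.17368709  0.02837115] 0.24785161805114125 [-0.33250224  0.67834923 -0.11390492  1.92827329  0.13986035  0.54045194
 -1.81603552]
shift [-0.0002  0.0007 -0.0004] turn [-0.24  0.01 -0.12]
```

>>> drive_tool([
  [[-0.003,0,0],[0,0,0],0.01],
  [[-0.008,0,0],[0,0,0],0.01],
  [[-0.02,0,0],[0,0,0],0.01],
  [[-0.04,0,0],[0,0,0],0.01],
  [[-0.07,0,0],[0,0,0],0.01],
  [[-0.095,0,0],[0,0,0],0.01],
  [[-0.11,0,0],[0,0,0],0.01],
  [[-0.11,0,0],[0,0,0],0.01],
])

```text
time: 5.45
ee_pos: [0.5134, 0.1912, 0.1671]
tcp_rot: [0.423, 0.567, -0.419, 0.57]
wrist_force: [1.0, 1.3, -0.8]
width: 0.246
```

```bash
python3 - <<'E'
from h import *
s,p,r=frame(); print(p,s["time"],s["wrist_force"],s["moment"],s["width"]); goal((.558,-.167,.165),down(-72.8))
for n in ["scene"]:
    pp,im,d=cam(n); save("held_"+n,im); P=cloud(pp,d); np.savez("held.npz",P=P,im=im)
    save("heldc",cv2.resize(im[80:240,120:280],None,fx=3.5,fy=3.5,interpolation=3),1)
E
```

```text
[0.51341408 0.19116459 0.16705247] 5.45 [ 0.9821817   1.25061057 -0.76262426] [-0.00253068 -0.05083792  0.01441786] 0.24574584007700367
shift [ 0.0014 -0.0619  0.3556] turn [-0.23 -0.04 -0.38]
```

View pics/heldc.png

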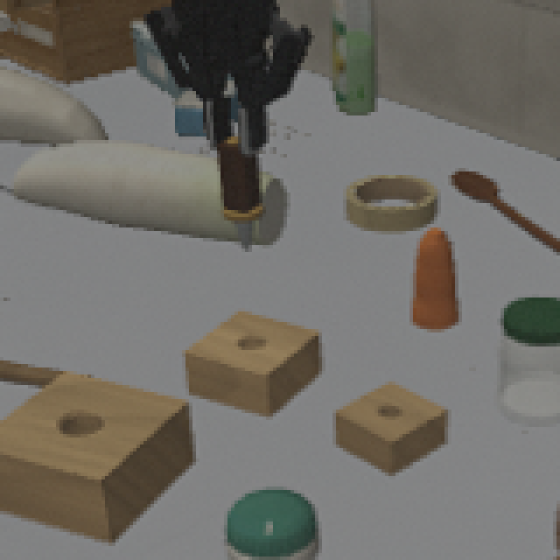

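```bash
python3 - <<'E'
from h import *
f=np.load("held.npz"); P=f["P"]; im=f["im"]
s,p,r=frame(); print(p)
u=int(120+245/3.5)
for c in (u,u-9,u+2,u+5):
  print(c,[(v,P[v,c].round(3).tolist(),im[v,c].tolist()) for v in range(108,154,3)])
save("heldz",cv2.resize(im[90:160,150:220],None,fx=8,fy=8,interpolation=3),1)
E
```

```text
[0.51220389 0.1905857  0.16505972]
190 [(108, [0.508, 0.17, 0.253], [29, 28, 29]), (111, [0.509, 0.172, 0.244], [45, 46, 43]), (114, [0.508, 0.172, 0.236], [57, 58, 57]), (117, [0.507, 0.171, 0.228], [67, 69, 67]), (120, [0.507, 0.172, 0.22], [71, 72, 71]), (123, [0.506, 0.172, 0.212], [80, 82, 80]), (126, [0.51, 0.178, 0.201], [40, 34, 31]), (129, [0.51, 0.179, 0.192], [38, 33, 27]), (132, [0.51, 0.18, 0.184], [41, 34, 30]), (135, [0.507, 0.177, 0.177], [42, 36, 31]), (138, [0.506, 0.177, 0.169], [45, 36, 33]), (141, [0.507, 0.18, 0.158], [114, 94, 57]), (144, [0.509, 0.184, 0.148], [76, 77, 77]), (147, [0.511, 0.187, 0.137], [74, 74, 73]), (150, [0.512, 0.19, 0.127], [76, 78, 76]), (153, [0.656, 0.387, 0.001], [129, 129, 131])]
181 [(108, [0.501, 0.199, 0.247], [28, 29, 27]), (111, [0.501, 0.199, 0.239], [25, 25, 24]), (114, [0.499, 0.199, 0.231], [24, 22, 22]), (117, [0.499, 0.199, 0.223], [27, 25, 26]), (120, [0.497, 0.198, 0.216], [48, 49, 50]), (123, [0.802, 0.631, 0.002], [122, 124, 125]), (126, [0.667, 0.441, 0.081], [138, 137, 120]), (129, [0.656, 0.428, 0.077], [143, 144, 1
[... 1100 characters left out ...]
.151, 0.257], [33, 30, 33]), (111, [0.522, 0.168, 0.242], [58, 59, 60]), (114, [0.521, 0.168, 0.234], [45, 45, 45]), (117, [0.522, 0.171, 0.224], [34, 34, 36]), (120, [0.52, 0.169, 0.217], [37, 37, 36]), (123, [0.834, 0.58, 0.008], [110, 109, 108]), (126, [0.826, 0.57, 0.0], [132, 132, 134]), (129, [0.696, 0.402, 0.074], [119, 121, 102]), (132, [0.689, 0.394, 0.067], [134, 135, 113]), (135, [0.679, 0.381, 0.063], [92, 92, 80]), (138, [0.678, 0.382, 0.052], [85, 82, 72]), (141, [0.674, 0.378, 0.043], [77, 75, 69]), (144, [0.677, 0.383, 0.029], [83, 82, 77]), (147, [0.675, 0.382, 0.019], [82, 79, 75]), (150, [0.685, 0.395, -0.0], [117, 117, 115]), (153, [0.668, 0.375, 0.001], [129, 130, 131])]
```

View pics/heldz.png

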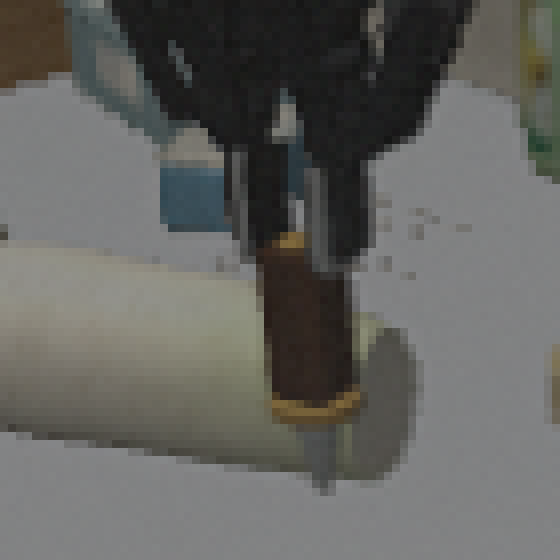

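```bash
python3 - <<'E'
from h import *
s,p,r=frame(); print(p,s["time"],s["width"])
pp,im,d=cam("wrist"); P=cloud(pp,d); save("w2",im); np.savez("w2.npz",P=P,im=im)
# cloud in tool frame
Q=r.inv().apply((P-p).reshape(-1,3)).reshape(P.shape)
for z0,z1 in ((-.05,-.01),(-.01,.01),(.01,.05)):
  m=(Q[...,2]>z0)&(Q[...,2]<z1)&(abs(Q[...,1])<.03)&(Q[...,0]<.06)&(Q[...,0]>-.1)&(d>0)
  print(z0,m.sum(),np.percentile(Q[m][:,0],[0,1,5,25,50,75,95,99,100]).round(3))
for v in range(200,384,12):
  print(v,[Q[v,u].round(3).tolist() for u in (215,235,257,275,300)])
E
```

```text
[0.51220389 0.1905857  0.16505972] 5.5 0.2456806007727912
-0.05 5126 [-0.1   -0.1   -0.099 -0.095 -0.092 -0.078 -0.047  0.008  0.013]
-0.01 2310 [-0.066 -0.047 -0.047 -0.045 -0.044 -0.023  0.009  0.011  0.014]
0.01 5086 [-0.1   -0.1   -0.099 -0.095 -0.092 -0.08  -0.05   0.008  0.013]
200 [[0.165, -0.041, -0.057], [0.124, -0.027, -0.026], [0.002, 0.013, -0.0], [0.125, -0.028, 0.022], [0.166, -0.041, 0.059]]
212 [[0.166, -0.058, -0.058], [0.165, -0.058, -0.03], [-0.022, 0.013, -0.0], [0.009, 0.001, 0.013], [0.166, -0.058, 0.059]]
224 [[0.165, -0.076, -0.058], [0.166, -0.076, -0.031], [-0.042, 0.013, -0.0], [-0.038, 0.012, 0.01], [0.165, -0.076, 0.06]]
236 [[0.167, -0.095, -0.06], [-0.054, 0.012, -0.012], [-0.047, 0.008, -0.0], [-0.044, 0.007, 0.01], [0.166, -0.095, 0.061]]
248 [[-0.059, 0.008, -0.021], [-0.062, 0.009, -0.011], [-0.046, 0.0, -0.0], [-0.045, -0.0, 0.01], [-0.059, 0.008, 0.022]]
260 [[-0.082, 0.014, -0.018], [-0.064, 0.004, -0.011], [-0.044, -0.008, -0.0], [-0.045, -0.007, 0.01], [-0.08, 0.013, 0.018]]
272 [[-0.088, 0.012, -0.017], [-0.066, -0.002, -0.011], [0.112, -0.118
[... 475 characters left out ...]
.007], [0.11, -0.188, 0.0], [0.111, -0.189, 0.024], [-0.119, 0.018, 0.012]]
332 [[-0.123, 0.017, -0.011], [-0.117, 0.011, -0.007], [-0.117, 0.011, -0.0], [-0.117, 0.011, 0.005], [-0.123, 0.018, 0.011]]
344 [[-0.127, 0.017, -0.011], [-0.121, 0.011, -0.006], [-0.121, 0.011, -0.0], [-0.12, 0.011, 0.005], [-0.127, 0.018, 0.011]]
356 [[-0.133, 0.02, -0.01], [-0.125, 0.012, -0.006], [-0.125, 0.011, -0.0], [-0.125, 0.011, 0.005], [-0.133, 0.021, 0.009]]
368 [[-0.136, 0.02, -0.009], [-0.129, 0.012, -0.006], [-0.129, 0.012, -0.0], [-0.128, 0.011, 0.004], [-0.135, 0.02, 0.009]]
380 [[-0.137, 0.019, -0.009], [-0.132, 0.012, -0.006], [-0.131, 0.011, -0.0], [-0.132, 0.012, 0.004], [-0.139, 0.021, 0.008]]
```

View pics/w2.png

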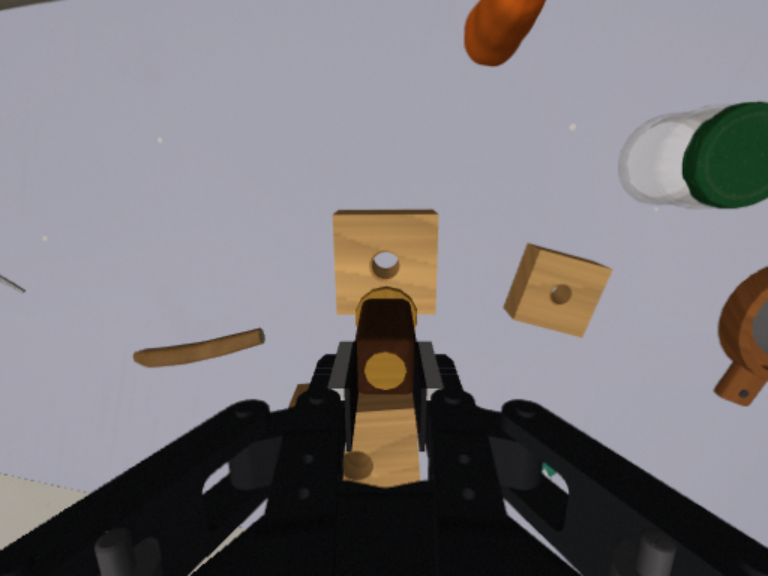

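```bash
python3 - <<'E'
from h import *
f=np.load("w1.npz"); P=f["P"]; im=f["im"]
p=np.array([0.5113,.1936,.2285]); r=R.from_quat([0.42,0.57,-0.418,0.569])
Q=r.inv().apply((P-p).reshape(-1,3)).reshape(P.shape)
m=(abs(abs(Q[...,2])-.045)<.025)&(abs(Q[...,1])<.04)&(Q[...,0]<.06)&(Q[...,0]>-.15)
print(np.percentile(Q[m][:,0],[90,95,99,100]))
for v in (240,245,250,260,270,280): print(v,[Q[v,u].round(3).tolist() for u in (165,170,175,340,345,350)])
f=np.load("w2.npz"); im=f["im"]; save("w2z",cv2.resize(im[180:320,190:330],None,fx=5,fy=5,interpolation=3),1)
f=np.load("scene0.npz"); 
E
```

```text
[-0.08113234 -0.06958723 -0.05723896 -0.05058194]
240 [[-0.058, 0.012, -0.046], [-0.059, 0.012, -0.044], [-0.054, 0.009, -0.043], [-0.056, 0.011, 0.042], [-0.058, 0.012, 0.044], [-0.058, 0.012, 0.047]]
245 [[-0.063, 0.012, -0.045], [-0.061, 0.011, -0.043], [-0.055, 0.007, -0.043], [-0.056, 0.008, 0.043], [-0.063, 0.011, 0.043], [-0.062, 0.011, 0.045]]
250 [[-0.067, 0.011, -0.043], [-0.062, 0.008, -0.043], [-0.056, 0.005, -0.043], [-0.057, 0.006, 0.042], [-0.064, 0.009, 0.043], [-0.068, 0.012, 0.043]]
260 [[-0.071, 0.008, -0.043], [-0.064, 0.004, -0.043], [-0.055, -0.001, -0.043], [-0.059, 0.001, 0.042], [-0.066, 0.005, 0.042], [-0.072, 0.008, 0.042]]
270 [[-0.07, 0.002, -0.043], [-0.065, -0.001, -0.043], [-0.058, -0.006, -0.043], [-0.06, -0.004, 0.042], [-0.067, 0.0, 0.042], [-0.074, 0.004, 0.042]]
280 [[-0.072, -0.002, -0.043], [-0.066, -0.006, -0.043], [0.23, -0.211, -0.144], [-0.062, -0.009, 0.042], [-0.068, -0.005, 0.043], [-0.075, 0.0, 0.042]]
```

View pics/w2z.png

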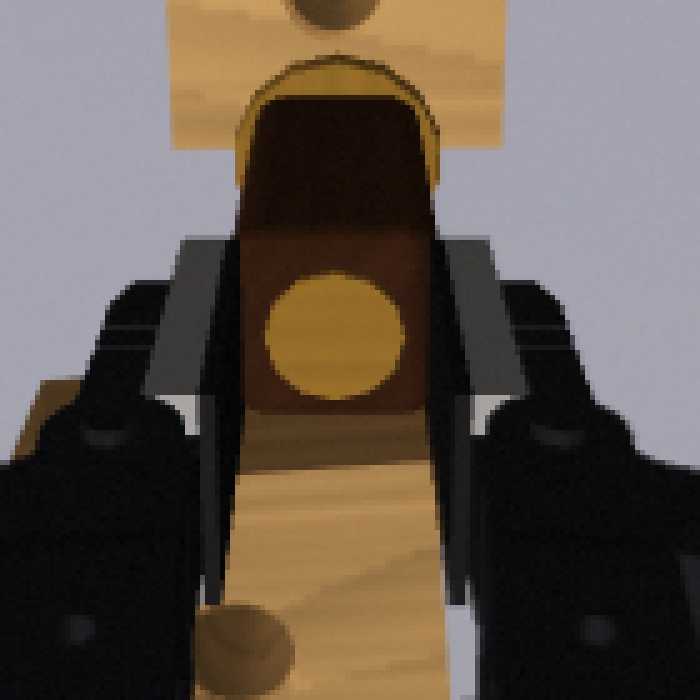

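The reported TCP sits about 38 mm beyond the real fingertips. Both the wrist and scene depth show this, so the pads hold only the top 7 mm or so of the handle. I'll lower the tool back into the stand, let go, and grip it again lower down.

>>> drive_tool([
  [[0.02,0,0],[0,0,0],0.01],
  [[0.045,0,0],[0,0,0],0.01],
  [[0.065,0,0],[0,0,0],0.01],
  [[0.075,0,0],[0,0,0],0.01],
  [[0.083,0,0],[0,0,0],0.01],
  [[0.09,0,0],[0,0,0],0.01],
  [[0.096,0,0],[0,0,0],0.01],
  [[0.1,0,0],[0,0,0],0.01],
])

```text
time: 6.22
ee_pos: [0.5114, 0.1902, 0.0632]
tcp_rot: [0.421, 0.568, -0.421, 0.568]
wrist_force: [0.1, 0.4, -1.0]
width: 0.243
```

>>> drive_tool([
  [[0.004,0,0],[0,0,0],0.01],
  [[0.008,0,0],[0,0,0],0.01],
  [[0.0095,0,0],[0,0,0],0.01],
  [[0.0095,0,0],[0,0,0],0.02],
  [[0.0095,0,0],[0,0,0],0.03],
  [[0.0095,0,0],[0,0,0],0.036],
  [[0.0095,0,0],[0,0,0],0.04],
  [[0.0095,0,0],[0,0,0],0.045],
])

```text
time: 6.88
ee_pos: [0.5113, 0.1902, 0.0541]
tcp_rot: [0.421, 0.568, -0.421, 0.568]
wrist_force: [0.5, -0.5, 0.4]
width: 0.526
```

```bash
python3 - <<'E'
from h import *
s,p,r=frame(); print(p,s["time"],s["wrist_force"],s["width"])
pp,im,d=cam("wrist"); P=cloud(pp,d); save("w3",im)
Z=P[...,2]; c=p[:2]
m=(np.hypot(P[...,0]-c[0],P[...,1]-c[1])<.03)&(Z>.088)&(Z<.104)&(im.sum(-1)>60)
H=P[m]; print(len(H),np.median(H,0),H.max(0))
E
```

```text
[0.51134791 0.19018297 0.0540893 ] 6.8833 [ 0.53186394 -0.48427263  0.35345339] 0.5260588861855529
1605 [0.51465003 0.1911409  0.09989061] [0.53041799 0.21998663 0.10395716]
```

View pics/w3.png

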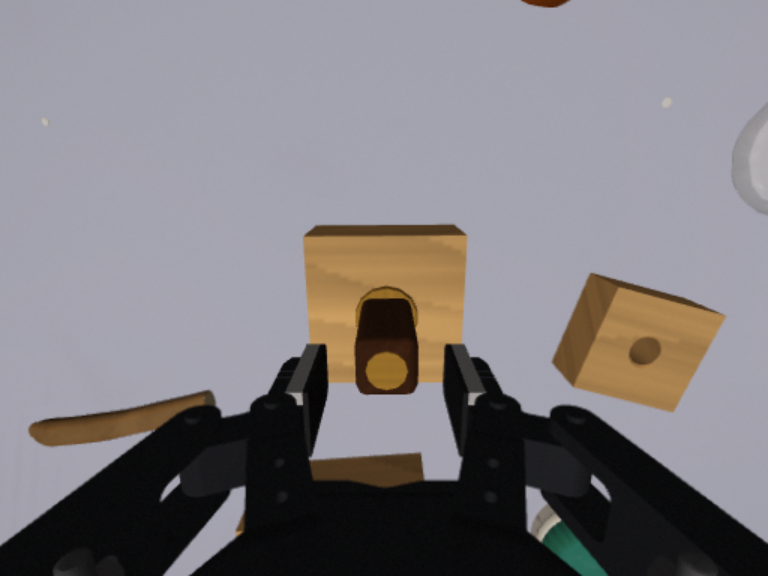

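>>> drive_tool([
  [[0.005,0,0],[0,0,0],0.05],
  [[0.012,0,0],[0,0,0],0.05],
  [[0.02,0,0],[0,0,0],0.05],
  [[0.027,0,0],[0,0,0],0.05],
  [[0.032,0,0],[0,0,0],0.045],
  [[0.034,0,0],[0,0,0],0.04],
  [[0.034,0,0],[0,0,0],0.03],
  [[0.034,0,0],[0,0,0],0.025],
])

```text
time: 7.6
ee_pos: [0.5112, 0.1902, 0.0198]
tcp_rot: [0.421, 0.568, -0.421, 0.568]
wrist_force: [0.4, -0.4, 0.4]
width: 0.295
```

>>> drive_tool([
  [[0,0,0],[0,0,0],0.022],
  [[0,0,0],[0,0,0],0.018],
  [[0,0,0],[0,0,0],0.01],
  [[0,0,0],[0,0,0],0.01],
  [[0,0,0],[0,0,0],0.01],
], force=80)

```text
time: 8.02
ee_pos: [0.5113, 0.1902, 0.0201]
tcp_rot: [0.421, 0.568, -0.421, 0.568]
wrist_force: [0.3, 0.2, -1.9]
width: 0.272
```

```bash
python3 - <<'E'
from h import *
s,p,r=frame(); print(p,r.as_quat(),s["time"],s["wrist_force"],s["moment"],s["width"],s["joint_pos"])
pp,im,d=cam("scene"); save("sc3",cv2.resize(im[130:230,140:240],None,fx=6,fy=6,interpolation=3),1)
E
```

```text
[0.51126969 0.1901537  0.02013551] [ 0.4207728   0.56829338 -0.42064068  0.56837866] 8.0167 [ 0.29198447  0.2166089  -1.8935674 ] [0.01831121 0.01988575 0.04411409] 0.27219451007982953 [-0.3409447   0.73613984 -0.10194632  1.94438701  0.15206289  0.46808991
 -1.82696941]
```

View pics/sc3.png

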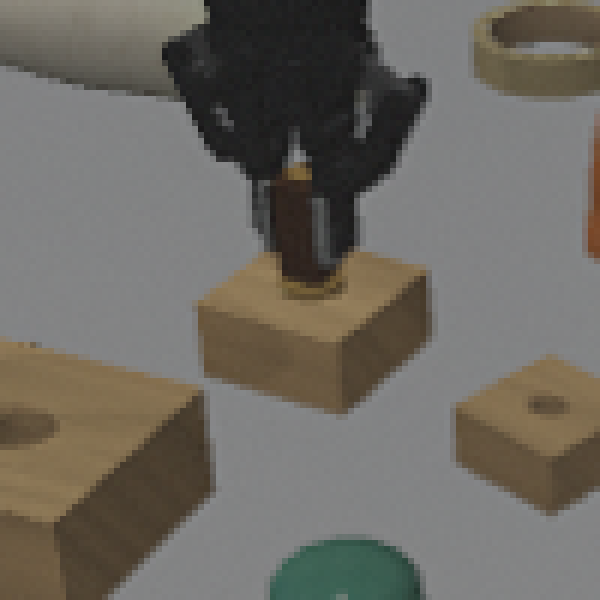

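The grip is now right: the pads sit low on the handle and the collar is clear. I'll lift and carry it across.

>>> drive_tool([
  [[-0.003,0,0],[0,0,0],0.01],
  [[-0.008,0,0],[0,0,0],0.01],
  [[-0.02,0,0],[0,0,0],0.01],
  [[-0.04,0,0],[0,0,0],0.01],
  [[-0.07,0,0],[0,0,0],0.01],
  [[-0.095,0,0],[0,0,0],0.01],
  [[-0.11,0,0],[0,0,0],0.01],
  [[-0.11,0,0],[0,0,0],0.01],
])

```text
time: 8.73
ee_pos: [0.5138, 0.1912, 0.1339]
tcp_rot: [0.423, 0.567, -0.419, 0.57]
wrist_force: [0.8, -0.5, -0.3]
width: 0.273
```

```bash
python3 - <<'E'
from h import *
s,p,r=frame(); print(p,s["time"],s["wrist_force"],s["moment"],s["width"]); goal((.558,-.168,.13),down(-72.8)); print(r.as_matrix().round(4))
E
```

```text
[0.51376586 0.19119747 0.13388216] 8.7333 [ 0.79863502 -0.54702992 -0.312944  ] [ 0.01795438 -0.06376002  0.00825047] 0.2729592483519582
shift [ 0.0032 -0.0625  0.3565] turn [-0.23 -0.04 -0.43]
[[ 6.900e-03  9.564e-01  2.918e-01]
 [ 2.800e-03  2.918e-01 -9.565e-01]
 [-1.000e+00  7.400e-03 -7.000e-04]]
```

>>> drive_tool([
  [[0,-0.004,0.02],[0,0,0],0.01],
  [[0,-0.01,0.055],[0,0,0],0.01],
  [[0,-0.017,0.095],[0,0,0],0.01],
  [[0,-0.024,0.135],[0,0,0],0.01],
  [[0,-0.031,0.175],[0,0,0],0.01],
  [[0,-0.038,0.215],[0,0,0],0.01],
  [[0,-0.045,0.255],[0,0,0],0.01],
  [[0,-0.052,0.295],[0,0,0],0.01],
])

```text
time: 9.4
ee_pos: [0.5468, -0.1091, 0.1292]
tcp_rot: [0.42, 0.569, -0.421, 0.568]
wrist_force: [-0.6, -0.1, -1.3]
width: 0.272
```

>>> drive_tool([
  [[0,-0.005,0.03],[0,0,0],0.01],
  [[0,-0.009,0.05],[0,0,0],0.01],
  [[0,-0.011,0.059],[0,0,0],0.01],
  [[0,-0.011,0.06],[0,0,0],0.01],
  [[0,-0.011,0.06],[0,0,0],0.01],
  [[0,-0.011,0.06],[0,0,0],0.01],
  [[0,-0.011,0.06],[0,0,0],0.01],
  [[0,-0.011,0.06],[0,0,0],0.01],
])

```text
time: 10.07
ee_pos: [0.5548, -0.1657, 0.1301]
tcp_rot: [0.42, 0.569, -0.42, 0.569]
wrist_force: [0.6, -0.1, -1.1]
width: 0.27
```

```bash
python3 - <<'E'
from h import *
s,p,r=frame(); print(p,s["time"],s["wrist_force"],s["moment"],s["width"]); goal((.558,-.168,.078),down(-72.8))
for n in ["scene","top"]:
    pp,im,d=cam(n); P=cloud(pp,d); np.savez("h_"+n+".npz",P=P,im=im)
    if n=="scene":save("sc4",cv2.resize(im[150:260,250:350],None,fx=6,fy=6,interpolation=3),1)
s,p,r=frame(); print(p,s["wrist_force"],r.as_quat())
E
```

```text
[ 0.55481458 -0.16573742  0.13008401] 10.0667 [ 0.60122743 -0.11577433 -1.13360979] [-0.0239907   0.02267    -0.02587863] 0.2704621448535465
shift [0.0521 0.0024 0.0031] turn [-0.05 -0.04 -0.01]
[ 0.55479908 -0.16655375  0.13015227] [-0.27828021 -0.11604981 -2.00084627] [ 0.42029384  0.56873395 -0.42007374  0.56871156]
```

View pics/sc4.png

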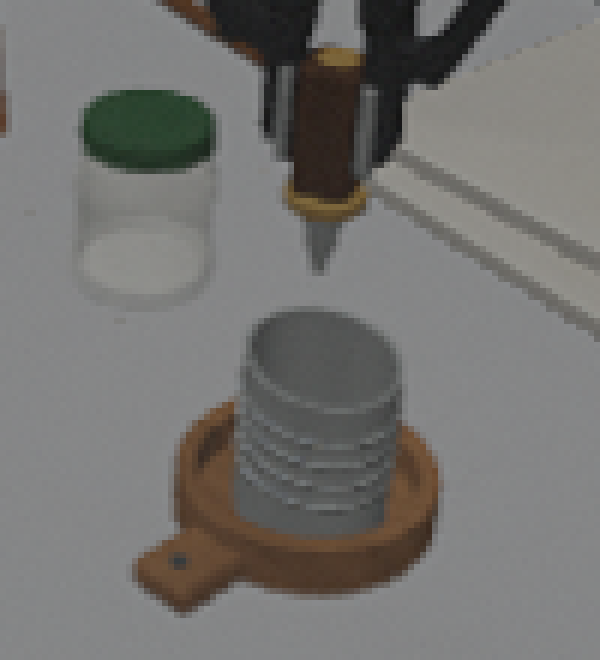

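>>> drive_tool([
  [[0,0.0015,0.002],[0,0,0],0.01],
  [[0.01,0.0015,0.002],[0,0,0],0.01],
  [[0.023,0.0015,0.002],[0,0,0],0.01],
  [[0.036,0.0015,0.002],[0,0,0],0.01],
  [[0.047,0.0015,0.002],[0,0,0],0.01],
  [[0.052,0.0015,0.002],[0,0,0],0.01],
  [[0.052,0.0015,0.002],[0,0,0],0.01],
  [[0.052,0.0015,0.002],[0,0,0],0.01],
])

```text
time: 10.83
ee_pos: [0.5567, -0.1692, 0.0778]
tcp_rot: [0.421, 0.568, -0.421, 0.568]
wrist_force: [0.8, 0.1, -0.4]
width: 0.268
```

>>> drive_tool([
  [[0,0,0],[0,0,0],0.01],
  [[0,0,0],[0,0,0],0.01],
  [[0,0,0],[0,0,0],0.01],
])

```text
time: 11.08
ee_pos: [0.5572, -0.1694, 0.0787]
tcp_rot: [0.421, 0.568, -0.421, 0.569]
wrist_force: [-0.1, -0.8, -0.6]
width: 0.268
```

```bash
cat >> h.py <<'E'
import json,os
AX=np.array([.5595,-.165]); TAB=176.
E0=np.array([.5576,-.1681]); SA=np.array([22.75,28.75])/1000; TH=np.radians(148)
def ell(phi,off=0.):
    "blade-axis path point at polar angle phi(deg) about AX, pressed out by off; returns point, normal"
    u=np.array([np.cos(np.radians(phi)),np.sin(np.radians(phi))])
    Rm=np.array([[np.cos(TH),-np.sin(TH)],[np.sin(TH),np.cos(TH)]])
    a=Rm.T@(AX-E0); b=Rm.T@u
    A=(b/SA)@(b/SA);B=2*(a/SA)@(b/SA);C=(a/SA)@(a/SA)-1
    t=(-B+np.sqrt(B*B-4*A*C))/2/A
    q=a+t*b; n=q/SA**2; n/=np.linalg.norm(n); n=Rm@n
    return AX+t*u+off*n,n
E
python3 - <<'E'
from h import *
s,p,r=frame(); print(p,s["time"],s["wrist_force"],s["moment"],s["width"],r.as_matrix().round(4))
for ph in (176,186,160): print(ph,ell(ph))
q,n=ell(180); goal((q[0],q[1],p[2]))
E
```

```text
[ 0.55716526 -0.16941442  0.07869523] 11.0833 [-0.05708938 -0.82296311 -0.64310489] [-0.00331719  0.02609855  0.00737466] 0.2683312785214338 [[ 1.300e-03  9.564e-01  2.920e-01]
 [-4.000e-04  2.920e-01 -9.564e-01]
 [-1.000e+00  1.200e-03  7.000e-04]]
176 (array([ 0.53483967, -0.16327558]), array([-0.94472316,  0.32786912]))
186 (array([ 0.53362658, -0.16771941]), array([-0.98056573,  0.19619086]))
160 (array([ 0.53769332, -0.15706302]), array([-0.86494162,  0.50187249]))
shift [-0.     -0.0206 -0.0109] turn None
```

>>> drive_tool([
  [[0,-0.004,-0.002],[0,0,0],0.01],
  [[0,-0.009,-0.005],[0,0,0],0.01],
  [[0,-0.014,-0.0075],[0,0,0],0.01],
  [[0,-0.0165,-0.0087],[0,0,0],0.01],
  [[0,-0.0165,-0.0087],[0,0,0],0.01],
  [[0,-0.0165,-0.0087],[0,0,0],0.01],
  [[0,-0.0165,-0.0087],[0,0,0],0.01],
])

```text
time: 11.67
ee_pos: [0.5387, -0.1658, 0.0782]
tcp_rot: [0.421, 0.568, -0.421, 0.569]
wrist_force: [0.2, 0.4, -1.7]
width: 0.271
```

>>> drive_tool([
  [[0,-0.0005,-0.0002],[0,0,0],0.01],
  [[0,-0.001,-0.0004],[0,0,0],0.01],
  [[0,-0.0015,-0.0006],[0,0,0],0.01],
  [[0,-0.002,-0.0008],[0,0,0],0.01],
  [[0,-0.0025,-0.001],[0,0,0],0.01],
  [[0,-0.0025,-0.001],[0,0,0],0.01],
])

```text
time: 12.17
ee_pos: [0.5357, -0.1655, 0.078]
tcp_rot: [0.421, 0.568, -0.421, 0.568]
wrist_force: [0.6, 0.3, -0.6]
width: 0.276
```

>>> drive_tool([
  [[0,-0.0004,-0.0001],[0,0,0],0.01],
  [[0,-0.0008,-0.0002],[0,0,0],0.01],
  [[0,-0.0012,-0.0003],[0,0,0],0.01],
  [[0,-0.0016,-0.0004],[0,0,0],0.01],
  [[0,-0.0016,-0.0004],[0,0,0],0.01],
  [[0,-0.0016,-0.0004],[0,0,0],0.01],
])

```text
time: 12.67
ee_pos: [0.535, -0.1656, 0.0783]
tcp_rot: [0.421, 0.568, -0.42, 0.569]
wrist_force: [3.0, 0.3, -2.3]
width: 0.271
```

>>> drive_tool([
  [[0,-0.0004,-0.0001],[0,0,0],0.01],
  [[0,-0.0008,-0.0002],[0,0,0],0.01],
  [[0,-0.001,-0.0003],[0,0,0],0.01],
  [[0,-0.001,-0.0003],[0,0,0],0.01],
])

```text
time: 13.0
ee_pos: [0.5347, -0.1657, 0.0784]
tcp_rot: [0.421, 0.567, -0.42, 0.569]
wrist_force: [4.8, -0.2, -2.0]
width: 0.27
```

```bash
cat > c.py <<'E'
import sys
from h import *
FT=4.0;K=3.6
dphi=float(sys.argv[1]); N=int(sys.argv[2]) if len(sys.argv)>2 else 8
ncall=int(sys.argv[3]) if len(sys.argv)>3 else 1
S=json.load(open("st.json"))
s,p,r=frame()
def basis(ph):
    t=np.radians(np.atleast_1d(ph)); return np.stack([1+0*t,np.cos(t),np.sin(t),np.cos(2*t),np.sin(2*t),np.cos(3*t),np.sin(3*t)],1)
grid=np.arange(0,360,5.)
rn=np.array([np.linalg.norm(ell(g)[0]-AX) for g in grid])
h0=np.linalg.lstsq(basis(grid),rn*1000,rcond=None)[0]
sd=np.array([1.2,1.5,1.5,.8,.8,.25,.25])
def fit(D):
    D=np.array(D).reshape(-1,2)
    A=[np.diag(1/sd)]; b=[h0/sd]
    if len(D): A.append(basis(D[:,0])/.35); b.append(D[:,1]/.35)
    return np.linalg.lstsq(np.vstack(A),np.hstack(b),rcond=None)[0]
def path(h,ph,press):
    t=np.radians(ph); u=np.array([np.cos(t),np.sin(t)]); v=np.array([-u[1],u[0]])
    rr=(basis(ph)@h)[0]; dr=((basis(ph+.5)-basis(ph-.5))@h)[0]/np.radians(1)
    n=rr*u-dr*v; n/=np.linalg.norm(n)
    return AX+(rr*u+press*n)/1000,n
cmd=np.array(S["cmd"])
d=p[:2]-AX; php=np.degrees(np.arctan2(d[1],d[0])); php+=360*round((S["phi"]-php)/360)
h=fit(S["D"]); n=path(h,php,0)[1]
f=np.array(s["wrist_force"])[:2]; F=-f@n; tq=np.array([n[1],-n[0]]) # clockwise tangent
defl=(cmd-p[:2])@n*1000
if F>1.2 and defl>0: S["D"].append([php,np.linalg.norm(d)*1000])
h=fit(S["D"])
S["press"]=float(np.clip(S["press"]+.35*(FT-F)/K,0.5,2.2))
print(f"t={s['time']:.2f} phi={php:.1f} r={np.linalg.norm(d)*1000:.2f} model={(basis(php)@h)[0]:.2f} Fn={F:.1f} Ft={f@tq:.1f} Fz={s['wrist_force'][2]:.1f} defl={defl:.2f} press={S['press']:.2f} z={p[2]:.4f} err={np.round((p[:2]-cmd)*1000,2)} width={s['width']:.3f}")
M=r.as_matrix(); Y=M[:2,1];Z=M[:2,2]
for c in range(ncall):
    rows=[];c0=cmd.copy()
    for i in range(1,N+1):
        ph=S["phi"]+dphi*i/N
        q=path(h,ph,S["press"])[0]
        # blend smoothly from current cmd
        if c==0 and i<4: 
            q0=path(h,S["phi"],S["press"])[0]; q=q+(c0-q0)*(1-i/4)
        e=np.linalg.solve(np.stack([Y,Z],1),q-c0).round(4)
        rows.append(e.tolist())
    cmd=c0+np.stack([Y,Z],1)@np.array(rows[-1]); S["phi"]+=dphi
    print(json.dumps([[[0]+[round(v,4) for v in e]] for e in rows]).replace("[[[","[[").replace("]]]","]]"))
S["cmd"]=cmd.tolist(); json.dump(S,open("st.json","w"))
E
echo '{"cmd":[0.5335,-0.1658],"phi":181.8,"press":1.2,"D":[]}' > st.json; python3 c.py -11
```

```text
t=13.00 phi=181.7 r=24.81 model=24.83 Fn=4.7 Ft=1.2 Fz=-2.0 defl=1.13 press=1.13 z=0.0784 err=[1.2  0.07] width=0.270
[[0, 0.0004, -0.0006]], [[0, 0.0008, -0.0012]], [[0, 0.0013, -0.0018]], [[0, 0.0017, -0.0024]], [[0, 0.0021, -0.0029]], [[0, 0.0025, -0.0033]], [[0, 0.0029, -0.0038]], [[0, 0.0033, -0.0042]]
```

>>> drive_tool([
  [[0,0.0004,-0.0006],[0,0,0],0.01],
  [[0,0.0008,-0.0012],[0,0,0],0.01],
  [[0,0.0013,-0.0018],[0,0,0],0.01],
  [[0,0.0017,-0.0024],[0,0,0],0.01],
  [[0,0.0021,-0.0029],[0,0,0],0.01],
  [[0,0.0025,-0.0033],[0,0,0],0.01],
  [[0,0.0029,-0.0038],[0,0,0],0.01],
  [[0,0.0033,-0.0042],[0,0,0],0.01],
])

```text
time: 13.67
ee_pos: [0.5356, -0.1632, 0.0786]
tcp_rot: [0.421, 0.567, -0.422, 0.569]
wrist_force: [3.6, -4.4, -0.0]
width: 0.274
```

```bash
python3 c.py -11
```

```text
t=13.67 phi=175.8 r=23.95 model=23.97 Fn=5.0 Ft=-2.8 Fz=-0.0 defl=1.08 press=1.03 z=0.0786 err=[ 0.18 -2.43] width=0.274
[[0, 0.0004, -0.0004]], [[0, 0.0009, -0.0008]], [[0, 0.0013, -0.0013]], [[0, 0.0017, -0.0017]], [[0, 0.0021, -0.002]], [[0, 0.0026, -0.0024]], [[0, 0.003, -0.0028]], [[0, 0.0034, -0.0032]]
```

>>> drive_tool([
  [[0,0.0004,-0.0004],[0,0,0],0.01],
  [[0,0.0009,-0.0008],[0,0,0],0.01],
  [[0,0.0013,-0.0013],[0,0,0],0.01],
  [[0,0.0017,-0.0017],[0,0,0],0.01],
  [[0,0.0021,-0.002],[0,0,0],0.01],
  [[0,0.0026,-0.0024],[0,0,0],0.01],
  [[0,0.003,-0.0028],[0,0,0],0.01],
  [[0,0.0034,-0.0032],[0,0,0],0.01],
])

```text
time: 14.33
ee_pos: [0.5375, -0.1593, 0.0785]
tcp_rot: [0.42, 0.567, -0.422, 0.569]
wrist_force: [2.5, -4.7, 0.5]
width: 0.27
```

```bash
python3 c.py -12
```

```text
t=14.33 phi=165.6 r=22.75 model=22.75 Fn=4.4 Ft=-2.9 Fz=0.5 defl=0.98 press=1.00 z=0.0785 err=[-0.29 -2.58] width=0.270
[[0, 0.0005, -0.0004]], [[0, 0.0009, -0.0008]], [[0, 0.0014, -0.0011]], [[0, 0.0018, -0.0015]], [[0, 0.0023, -0.0019]], [[0, 0.0028, -0.0022]], [[0, 0.0032, -0.0026]], [[0, 0.0037, -0.0029]]
```

>>> drive_tool([
  [[0,0.0005,-0.0004],[0,0,0],0.01],
  [[0,0.0009,-0.0008],[0,0,0],0.01],
  [[0,0.0014,-0.0011],[0,0,0],0.01],
  [[0,0.0018,-0.0015],[0,0,0],0.01],
  [[0,0.0023,-0.0019],[0,0,0],0.01],
  [[0,0.0028,-0.0022],[0,0,0],0.01],
  [[0,0.0032,-0.0026],[0,0,0],0.01],
  [[0,0.0037,-0.0029],[0,0,0],0.01],
])

```text
time: 15.0
ee_pos: [0.5397, -0.1557, 0.0784]
tcp_rot: [0.42, 0.567, -0.422, 0.569]
wrist_force: [2.2, -5.9, -0.1]
width: 0.276
```

```bash
python3 c.py -12
```

```text
t=15.00 phi=154.9 r=21.84 model=21.86 Fn=5.2 Ft=-3.7 Fz=-0.1 defl=0.96 press=0.88 z=0.0784 err=[-0.73 -2.83] width=0.276
[[0, 0.0005, -0.0003]], [[0, 0.001, -0.0006]], [[0, 0.0015, -0.0009]], [[0, 0.002, -0.0012]], [[0, 0.0024, -0.0015]], [[0, 0.0029, -0.0018]], [[0, 0.0034, -0.0021]], [[0, 0.0039, -0.0024]]
```

>>> drive_tool([
  [[0,0.0005,-0.0003],[0,0,0],0.01],
  [[0,0.001,-0.0006],[0,0,0],0.01],
  [[0,0.0015,-0.0009],[0,0,0],0.01],
  [[0,0.002,-0.0012],[0,0,0],0.01],
  [[0,0.0024,-0.0015],[0,0,0],0.01],
  [[0,0.0029,-0.0018],[0,0,0],0.01],
  [[0,0.0034,-0.0021],[0,0,0],0.01],
  [[0,0.0039,-0.0024],[0,0,0],0.01],
])

```text
time: 15.67
ee_pos: [0.5422, -0.1525, 0.0783]
tcp_rot: [0.42, 0.567, -0.422, 0.569]
wrist_force: [1.7, -5.1, -0.2]
width: 0.273
```

```bash
python3 c.py -12
```

```text
t=15.67 phi=144.2 r=21.32 model=21.37 Fn=4.5 Ft=-3.0 Fz=-0.2 defl=0.89 press=0.83 z=0.0783 err=[-1.27 -3.04] width=0.273
[[0, 0.0005, -0.0003]], [[0, 0.001, -0.0005]], [[0, 0.0016, -0.0008]], [[0, 0.0021, -0.001]], [[0, 0.0026, -0.0012]], [[0, 0.0031, -0.0015]], [[0, 0.0037, -0.0017]], [[0, 0.0042, -0.002]]
```

>>> drive_tool([
  [[0,0.0005,-0.0003],[0,0,0],0.01],
  [[0,0.001,-0.0005],[0,0,0],0.01],
  [[0,0.0016,-0.0008],[0,0,0],0.01],
  [[0,0.0021,-0.001],[0,0,0],0.01],
  [[0,0.0026,-0.0012],[0,0,0],0.01],
  [[0,0.0031,-0.0015],[0,0,0],0.01],
  [[0,0.0037,-0.0017],[0,0,0],0.01],
  [[0,0.0042,-0.002],[0,0,0],0.01],
])

```text
time: 16.33
ee_pos: [0.5453, -0.1495, 0.0782]
tcp_rot: [0.42, 0.568, -0.423, 0.568]
wrist_force: [1.3, -4.4, -0.8]
width: 0.27
```

```bash
python3 c.py -12
```

```text
t=16.33 phi=132.6 r=21.03 model=21.15 Fn=4.0 Ft=-2.2 Fz=-0.8 defl=1.03 press=0.83 z=0.0782 err=[-1.67 -3.17] width=0.270
[[0, 0.0006, -0.0001]], [[0, 0.0011, -0.0003]], [[0, 0.0017, -0.0004]], [[0, 0.0023, -0.0005]], [[0, 0.0028, -0.0006]], [[0, 0.0034, -0.0008]], [[0, 0.004, -0.001]], [[0, 0.0046, -0.0011]]
```

>>> drive_tool([
  [[0,0.0006,-0.0001],[0,0,0],0.01],
  [[0,0.0011,-0.0003],[0,0,0],0.01],
  [[0,0.0017,-0.0004],[0,0,0],0.01],
  [[0,0.0023,-0.0005],[0,0,0],0.01],
  [[0,0.0028,-0.0006],[0,0,0],0.01],
  [[0,0.0034,-0.0008],[0,0,0],0.01],
  [[0,0.004,-0.001],[0,0,0],0.01],
  [[0,0.0046,-0.0011],[0,0,0],0.01],
])

```text
time: 17.0
ee_pos: [0.5488, -0.1468, 0.078]
tcp_rot: [0.42, 0.568, -0.423, 0.568]
wrist_force: [0.0, -6.2, -0.8]
width: 0.276
```

```bash
python3 c.py -11
```

```text
t=17.00 phi=120.6 r=21.09 model=21.21 Fn=5.0 Ft=-3.7 Fz=-0.8 defl=0.99 press=0.73 z=0.0780 err=[-2.24 -2.88] width=0.276
[[0, 0.0005, 0.0]], [[0, 0.0011, 0.0]], [[0, 0.0016, 0.0001]], [[0, 0.0022, 0.0001]], [[0, 0.0027, 0.0001]], [[0, 0.0032, 0.0]], [[0, 0.0038, -0.0]], [[0, 0.0043, -0.0]]
```

>>> drive_tool([
  [[0,0.0005,0],[0,0,0],0.01],
  [[0,0.0011,0],[0,0,0],0.01],
  [[0,0.0016,0.0001],[0,0,0],0.01],
  [[0,0.0022,0.0001],[0,0,0],0.01],
  [[0,0.0027,0.0001],[0,0,0],0.01],
  [[0,0.0032,0],[0,0,0],0.01],
  [[0,0.0038,0],[0,0,0],0.01],
  [[0,0.0043,0],[0,0,0],0.01],
])

```text
time: 17.67
ee_pos: [0.5529, -0.1445, 0.0778]
tcp_rot: [0.42, 0.568, -0.422, 0.568]
wrist_force: [0.2, -5.2, 0.4]
width: 0.275
```

```bash
python3 c.py -11
```

```text
t=17.67 phi=107.9 r=21.54 model=21.59 Fn=4.9 Ft=-2.0 Fz=0.4 defl=0.69 press=0.65 z=0.0778 err=[-2.23 -1.78] width=0.275
[[0, 0.0006, 0.0]], [[0, 0.0011, 0.0001]], [[0, 0.0017, 0.0002]], [[0, 0.0022, 0.0002]], [[0, 0.0028, 0.0003]], [[0, 0.0033, 0.0004]], [[0, 0.0039, 0.0004]], [[0, 0.0044, 0.0005]]
```

>>> drive_tool([
  [[0,0.0006,0],[0,0,0],0.01],
  [[0,0.0011,0.0001],[0,0,0],0.01],
  [[0,0.0017,0.0002],[0,0,0],0.01],
  [[0,0.0022,0.0002],[0,0,0],0.01],
  [[0,0.0028,0.0003],[0,0,0],0.01],
  [[0,0.0033,0.0004],[0,0,0],0.01],
  [[0,0.0039,0.0004],[0,0,0],0.01],
  [[0,0.0044,0.0005],[0,0,0],0.01],
])

```text
time: 18.33
ee_pos: [0.5572, -0.1429, 0.0777]
tcp_rot: [0.42, 0.569, -0.422, 0.568]
wrist_force: [-1.6, -5.6, -0.2]
width: 0.273
```

```bash
sed -i 's/,0.5,2.2)/,0.3,2.4)/' c.py; python3 c.py -11
```

```text
t=18.33 phi=96.0 r=22.23 model=22.19 Fn=5.1 Ft=-2.8 Fz=-0.2 defl=0.44 press=0.54 z=0.0777 err=[-2.29 -0.97] width=0.273
[[0, 0.0006, 0.0001]], [[0, 0.0011, 0.0002]], [[0, 0.0017, 0.0004]], [[0, 0.0022, 0.0006]], [[0, 0.0028, 0.0007]], [[0, 0.0033, 0.0009]], [[0, 0.0038, 0.0011]], [[0, 0.0044, 0.0013]]
```

>>> drive_tool([
  [[0,0.0006,0.0001],[0,0,0],0.01],
  [[0,0.0011,0.0002],[0,0,0],0.01],
  [[0,0.0017,0.0004],[0,0,0],0.01],
  [[0,0.0022,0.0006],[0,0,0],0.01],
  [[0,0.0028,0.0007],[0,0,0],0.01],
  [[0,0.0033,0.0009],[0,0,0],0.01],
  [[0,0.0038,0.0011],[0,0,0],0.01],
  [[0,0.0044,0.0013],[0,0,0],0.01],
])

```text
time: 19.0
ee_pos: [0.5626, -0.1418, 0.0778]
tcp_rot: [0.42, 0.569, -0.421, 0.568]
wrist_force: [-2.2, -4.2, -1.1]
width: 0.275
```

```bash
python3 c.py -11
```

```text
t=19.00 phi=82.5 r=23.39 model=22.84 Fn=4.2 Ft=-2.2 Fz=-1.1 defl=-0.05 press=0.52 z=0.0778 err=[-1.51  0.07] width=0.275
[[0, 0.0005, 0.0002]], [[0, 0.001, 0.0005]], [[0, 0.0015, 0.0007]], [[0, 0.002, 0.001]], [[0, 0.0025, 0.0013]], [[0, 0.003, 0.0016]], [[0, 0.0035, 0.0019]], [[0, 0.004, 0.0022]]
```

```bash
sed -i 's/if F>1.2 and defl>0:/if F>1.2:/; s/^S=json.load.*/S=json.load(open("st.json")); json.dump(S,open("prev.json","w"))/' c.py; python3 - <<'E'
from h import *
S=json.load(open("st.json")); s,p,r=frame()
S["cmd"]=(p[:2]-np.array([-1.51,.07])/1000).tolist(); S["phi"]+=11; json.dump(S,open("st.json","w"))
E
python3 c.py -11
```

```text
t=19.00 phi=82.5 r=23.39 model=23.21 Fn=4.2 Ft=-2.2 Fz=-1.1 defl=-0.05 press=0.50 z=0.0778 err=[-1.51  0.07] width=0.275
[[0, 0.0006, 0.0001]], [[0, 0.0011, 0.0003]], [[0, 0.0017, 0.0004]], [[0, 0.0023, 0.0006]], [[0, 0.0028, 0.0008]], [[0, 0.0033, 0.0011]], [[0, 0.0038, 0.0014]], [[0, 0.0043, 0.0017]]
```

>>> drive_tool([
  [[0,0.0006,0.0001],[0,0,0],0.01],
  [[0,0.0011,0.0003],[0,0,0],0.01],
  [[0,0.0017,0.0004],[0,0,0],0.01],
  [[0,0.0023,0.0006],[0,0,0],0.01],
  [[0,0.0028,0.0008],[0,0,0],0.01],
  [[0,0.0033,0.0011],[0,0,0],0.01],
  [[0,0.0038,0.0014],[0,0,0],0.01],
  [[0,0.0043,0.0017],[0,0,0],0.01],
])

```text
time: 19.67
ee_pos: [0.5667, -0.1419, 0.0777]
tcp_rot: [0.42, 0.569, -0.421, 0.568]
wrist_force: [-3.2, -4.5, 0.1]
width: 0.272
```

```bash
python3 c.py -11
```

```text
t=19.67 phi=72.6 r=24.16 model=24.01 Fn=5.0 Ft=-2.4 Fz=0.1 defl=0.05 press=0.40 z=0.0777 err=[-1.94  0.3 ] width=0.272
[[0, 0.0005, 0.0003]], [[0, 0.0011, 0.0006]], [[0, 0.0016, 0.0009]], [[0, 0.0021, 0.0013]], [[0, 0.0026, 0.0017]], [[0, 0.003, 0.0021]], [[0, 0.0035, 0.0025]], [[0, 0.0039, 0.0029]]
```

```bash
sed -i 's/+.35\*/+.5*/' c.py; python3 - <<'E'
import json
S=json.load(open("prev.json")); S["cmd"][1]+=.0008; S["press"]+=.75; json.dump(S,open("st.json","w"))
E
python3 c.py -11
```

```text
t=19.67 phi=72.6 r=24.16 model=24.01 Fn=5.0 Ft=-2.4 Fz=0.1 defl=0.84 press=1.11 z=0.0777 err=[-1.94 -0.5 ] width=0.272
[[0, 0.0006, 0.0003]], [[0, 0.0012, 0.0007]], [[0, 0.0018, 0.0011]], [[0, 0.0023, 0.0015]], [[0, 0.0028, 0.0019]], [[0, 0.0033, 0.0023]], [[0, 0.0038, 0.0027]], [[0, 0.0042, 0.0032]]
```

>>> drive_tool([
  [[0,0.0006,0.0003],[0,0,0],0.01],
  [[0,0.0012,0.0007],[0,0,0],0.01],
  [[0,0.0018,0.0011],[0,0,0],0.01],
  [[0,0.0023,0.0015],[0,0,0],0.01],
  [[0,0.0028,0.0019],[0,0,0],0.01],
  [[0,0.0033,0.0023],[0,0,0],0.01],
  [[0,0.0038,0.0027],[0,0,0],0.01],
  [[0,0.0042,0.0032],[0,0,0],0.01],
])

```text
time: 20.33
ee_pos: [0.5721, -0.1434, 0.0777]
tcp_rot: [0.42, 0.569, -0.421, 0.568]
wrist_force: [-4.0, -2.3, -0.0]
width: 0.27
```

```bash
python3 c.py -11
```

```text
t=20.33 phi=59.8 r=25.02 model=24.91 Fn=3.7 Ft=-2.7 Fz=-0.0 defl=0.72 press=1.15 z=0.0777 err=[-1.52 -0.1 ] width=0.270
[[0, 0.0005, 0.0004]], [[0, 0.001, 0.0008]], [[0, 0.0015, 0.0012]], [[0, 0.0019, 0.0017]], [[0, 0.0023, 0.0022]], [[0, 0.0027, 0.0027]], [[0, 0.0031, 0.0032]], [[0, 0.0034, 0.0038]]
```

>>> drive_tool([
  [[0,0.0005,0.0004],[0,0,0],0.01],
  [[0,0.001,0.0008],[0,0,0],0.01],
  [[0,0.0015,0.0012],[0,0,0],0.01],
  [[0,0.0019,0.0017],[0,0,0],0.01],
  [[0,0.0023,0.0022],[0,0,0],0.01],
  [[0,0.0027,0.0027],[0,0,0],0.01],
  [[0,0.0031,0.0032],[0,0,0],0.01],
  [[0,0.0034,0.0038],[0,0,0],0.01],
])

```text
time: 21.0
ee_pos: [0.5761, -0.1457, 0.0777]
tcp_rot: [0.42, 0.569, -0.421, 0.567]
wrist_force: [-3.8, -2.3, -0.1]
width: 0.27
```

```bash
python3 c.py -11
```

```text
t=21.00 phi=49.2 r=25.45 model=25.41 Fn=4.1 Ft=-1.7 Fz=-0.1 defl=0.96 press=1.13 z=0.0777 err=[-1.85  0.18] width=0.270
[[0, 0.0004, 0.0005]], [[0, 0.0007, 0.0011]], [[0, 0.001, 0.0017]], [[0, 0.0013, 0.0022]], [[0, 0.0016, 0.0028]], [[0, 0.0018, 0.0034]], [[0, 0.002, 0.004]], [[0, 0.0022, 0.0047]]
```

>>> drive_tool([
  [[0,0.0004,0.0005],[0,0,0],0.01],
  [[0,0.0007,0.0011],[0,0,0],0.01],
  [[0,0.001,0.0017],[0,0,0],0.01],
  [[0,0.0013,0.0022],[0,0,0],0.01],
  [[0,0.0016,0.0028],[0,0,0],0.01],
  [[0,0.0018,0.0034],[0,0,0],0.01],
  [[0,0.002,0.004],[0,0,0],0.01],
  [[0,0.0022,0.0047],[0,0,0],0.01],
])

```text
time: 21.67
ee_pos: [0.5793, -0.1488, 0.0775]
tcp_rot: [0.42, 0.57, -0.421, 0.567]
wrist_force: [-6.2, -0.7, -0.5]
width: 0.27
```

```bash
python3 c.py -9 8 2
```

```text
t=21.67 phi=39.2 r=25.58 model=25.59 Fn=5.2 Ft=-3.5 Fz=-0.5 defl=1.02 press=0.96 z=0.0775 err=[-2.15  0.96] width=0.270
[[0, 0.0001, 0.0005]], [[0, 0.0002, 0.001]], [[0, 0.0003, 0.0015]], [[0, 0.0004, 0.0021]], [[0, 0.0005, 0.0026]], [[0, 0.0005, 0.0031]], [[0, 0.0006, 0.0036]], [[0, 0.0007, 0.0042]]
[[0, 0.0, 0.0005]], [[0, 0.0, 0.001]], [[0, 0.0001, 0.0015]], [[0, 0.0001, 0.002]], [[0, 0.0001, 0.0026]], [[0, 0.0, 0.0031]], [[0, 0.0, 0.0036]], [[0, -0.0, 0.0041]]
```

>>> drive_tool([
  [[0,0.0001,0.0005],[0,0,0],0.01],
  [[0,0.0002,0.001],[0,0,0],0.01],
  [[0,0.0003,0.0015],[0,0,0],0.01],
  [[0,0.0004,0.0021],[0,0,0],0.01],
  [[0,0.0005,0.0026],[0,0,0],0.01],
  [[0,0.0005,0.0031],[0,0,0],0.01],
  [[0,0.0006,0.0036],[0,0,0],0.01],
  [[0,0.0007,0.0042],[0,0,0],0.01],
])

```text
time: 22.33
ee_pos: [0.5814, -0.152, 0.0775]
tcp_rot: [0.421, 0.57, -0.42, 0.567]
wrist_force: [-5.8, -0.4, -0.2]
width: 0.274
```

>>> drive_tool([
  [[0,0,0.0005],[0,0,0],0.01],
  [[0,0,0.001],[0,0,0],0.01],
  [[0,0.0001,0.0015],[0,0,0],0.01],
  [[0,0.0001,0.002],[0,0,0],0.01],
  [[0,0.0001,0.0026],[0,0,0],0.01],
  [[0,0,0.0031],[0,0,0],0.01],
  [[0,0,0.0036],[0,0,0],0.01],
  [[0,0,0.0041],[0,0,0],0.01],
])

```text
time: 23.0
ee_pos: [0.5833, -0.1565, 0.0777]
tcp_rot: [0.421, 0.569, -0.42, 0.568]
wrist_force: [-4.7, 1.6, 0.6]
width: 0.271
```

```bash
python3 c.py -10 8 2
```

```text
t=23.00 phi=19.8 r=25.27 model=25.27 Fn=4.1 Ft=-2.7 Fz=0.6 defl=0.97 press=0.94 z=0.0777 err=[-1.28  1.05] width=0.271
[[0, -0.0001, 0.0006]], [[0, -0.0002, 0.0012]], [[0, -0.0003, 0.0017]], [[0, -0.0004, 0.0023]], [[0, -0.0006, 0.0028]], [[0, -0.0007, 0.0034]], [[0, -0.0008, 0.0039]], [[0, -0.001, 0.0045]]
[[0, -0.0002, 0.0005]], [[0, -0.0004, 0.0011]], [[0, -0.0006, 0.0016]], [[0, -0.0008, 0.0021]], [[0, -0.001, 0.0026]], [[0, -0.0013, 0.0031]], [[0, -0.0015, 0.0036]], [[0, -0.0018, 0.0041]]
```

Tracking is good, with the normal force at about 4–5 N.

>>> drive_tool([
  [[0,-0.0001,0.0006],[0,0,0],0.01],
  [[0,-0.0002,0.0012],[0,0,0],0.01],
  [[0,-0.0003,0.0017],[0,0,0],0.01],
  [[0,-0.0004,0.0023],[0,0,0],0.01],
  [[0,-0.0006,0.0028],[0,0,0],0.01],
  [[0,-0.0007,0.0034],[0,0,0],0.01],
  [[0,-0.0008,0.0039],[0,0,0],0.01],
  [[0,-0.001,0.0045],[0,0,0],0.01],
])

```text
time: 23.67
ee_pos: [0.5842, -0.1614, 0.0779]
tcp_rot: [0.421, 0.569, -0.42, 0.568]
wrist_force: [-4.5, 1.9, -0.4]
width: 0.273
```

>>> drive_tool([
  [[0,-0.0002,0.0005],[0,0,0],0.01],
  [[0,-0.0004,0.0011],[0,0,0],0.01],
  [[0,-0.0006,0.0016],[0,0,0],0.01],
  [[0,-0.0008,0.0021],[0,0,0],0.01],
  [[0,-0.001,0.0026],[0,0,0],0.01],
  [[0,-0.0013,0.0031],[0,0,0],0.01],
  [[0,-0.0015,0.0036],[0,0,0],0.01],
  [[0,-0.0018,0.0041],[0,0,0],0.01],
])

```text
time: 24.33
ee_pos: [0.5841, -0.1671, 0.0781]
tcp_rot: [0.421, 0.568, -0.421, 0.569]
wrist_force: [-3.4, 3.5, -0.4]
width: 0.27
```

```bash
python3 c.py -10 8 2
```

```text
t=24.33 phi=-4.9 r=24.72 model=24.58 Fn=4.1 Ft=-2.6 Fz=-0.4 defl=0.14 press=0.93 z=0.0781 err=[-0.27 -0.56] width=0.270
[[0, -0.0001, 0.0005]], [[0, -0.0002, 0.0011]], [[0, -0.0003, 0.0016]], [[0, -0.0004, 0.0021]], [[0, -0.0007, 0.0026]], [[0, -0.001, 0.0031]], [[0, -0.0013, 0.0035]], [[0, -0.0016, 0.004]]
[[0, -0.0003, 0.0004]], [[0, -0.0006, 0.0009]], [[0, -0.0009, 0.0013]], [[0, -0.0012, 0.0018]], [[0, -0.0016, 0.0022]], [[0, -0.0019, 0.0026]], [[0, -0.0023, 0.003]], [[0, -0.0026, 0.0034]]
```

```bash
python3 - <<'E'
s=open("c.py").read()
s=s.replace('if F>1.2: S["D"]','cmd=p[:2]+(n*max(F,0)/4+tq*1.5)/1000; S["phi"]=php-np.degrees(1.5/np.linalg.norm(d*1000)); S["press"]=1.0\nif F>1.2: S["D"]')
s=s.replace('S["press"]=float(np.clip','S["press"]=1.0 #float(np.clip')
open("c.py","w").write(s)
E
cp prev.json st.json; python3 c.py -10 8 2
```

```text
t=24.33 phi=-4.9 r=24.72 model=24.58 Fn=4.1 Ft=-2.6 Fz=-0.4 defl=0.14 press=1.00 z=0.0781 err=[-0.67  1.69] width=0.270
[[0, -0.0003, 0.0005]], [[0, -0.0006, 0.0009]], [[0, -0.001, 0.0014]], [[0, -0.0013, 0.0018]], [[0, -0.0016, 0.0023]], [[0, -0.0019, 0.0027]], [[0, -0.0022, 0.0032]], [[0, -0.0026, 0.0036]]
[[0, -0.0003, 0.0004]], [[0, -0.0006, 0.0008]], [[0, -0.001, 0.0013]], [[0, -0.0013, 0.0017]], [[0, -0.0017, 0.0021]], [[0, -0.0021, 0.0025]], [[0, -0.0024, 0.0029]], [[0, -0.0028, 0.0033]]
```

>>> drive_tool([
  [[0,-0.0003,0.0005],[0,0,0],0.01],
  [[0,-0.0006,0.0009],[0,0,0],0.01],
  [[0,-0.001,0.0014],[0,0,0],0.01],
  [[0,-0.0013,0.0018],[0,0,0],0.01],
  [[0,-0.0016,0.0023],[0,0,0],0.01],
  [[0,-0.0019,0.0027],[0,0,0],0.01],
  [[0,-0.0022,0.0032],[0,0,0],0.01],
  [[0,-0.0026,0.0036],[0,0,0],0.01],
])

```text
time: 25.0
ee_pos: [0.583, -0.1718, 0.0782]
tcp_rot: [0.421, 0.568, -0.421, 0.569]
wrist_force: [-0.3, 0.6, -1.3]
width: 0.267
```

```bash
python3 c.py -10 8 2
```

```text
t=25.00 phi=-16.1 r=24.45 model=24.24 Fn=0.4 Ft=-0.5 Fz=-1.3 defl=0.42 press=1.00 z=0.0782 err=[0.38 1.45] width=0.267
[[0, -0.0002, 0.0005]], [[0, -0.0004, 0.001]], [[0, -0.0007, 0.0016]], [[0, -0.0009, 0.0021]], [[0, -0.0013, 0.0025]], [[0, -0.0016, 0.0029]], [[0, -0.002, 0.0033]], [[0, -0.0024, 0.0036]]
[[0, -0.0004, 0.0004]], [[0, -0.0007, 0.0008]], [[0, -0.0011, 0.0012]], [[0, -0.0015, 0.0015]], [[0, -0.0019, 0.0019]], [[0, -0.0024, 0.0023]], [[0, -0.0028, 0.0026]], [[0, -0.0032, 0.003]]
```

Contact nearly faded at the end of that step, to 0.4 N. I'll lift off inward, step back a few millimetres, press again and then carry on, so that no part of the rim is skipped.

>>> drive_tool([
  [[0,-0.0004,-0.0003],[0,0,0],0.01],
  [[0,0.0003,-0.0018],[0,0,0],0.01],
  [[0,0.0011,-0.0034],[0,0,0],0.01],
  [[0,0.0019,-0.005],[0,0,0],0.01],
  [[0,0.0023,-0.0049],[0,0,0],0.01],
  [[0,0.0027,-0.0047],[0,0,0],0.01],
  [[0,0.0031,-0.0045],[0,0,0],0.01],
  [[0,0.0032,-0.0044],[0,0,0],0.01],
])

```text
time: 25.67
ee_pos: [0.5838, -0.166, 0.0779]
tcp_rot: [0.421, 0.569, -0.421, 0.568]
wrist_force: [-1.1, 0.2, -0.7]
width: 0.272
```

```bash
cp prev.json st.json; python3 - <<'E'
s=open("c.py").read()
s=s.replace("sd=np.array([1.2,1.5,1.5,.8,.8,.25,.25])","sd=np.array([1.5,2,2,1.2,1.2,.5,.5])").replace("/.35","/.2")
open("c.py","w").write(s)
E
python3 c.py -9
```

```text
t=25.67 phi=-2.3 r=24.33 model=24.71 Fn=1.2 Ft=-0.1 Fz=-0.7 defl=-1.08 press=1.00 z=0.0779 err=[-0.14  1.52] width=0.272
[[0, 0.0, 0.0006]], [[0, 0.0, 0.0011]], [[0, 0.0, 0.0017]], [[0, 0.0, 0.0022]], [[0, -0.0002, 0.0027]], [[0, -0.0004, 0.0031]], [[0, -0.0007, 0.0035]], [[0, -0.001, 0.0039]]
```

>>> drive_tool([
  [[0,0.0003,0.0001],[0,0,0],0.01],
  [[0,0.0006,0.0002],[0,0,0],0.01],
  [[0,0.0008,0.0003],[0,0,0],0.01],
  [[0,0.0008,0.0003],[0,0,0],0.01],
])

```text
time: 26.0
ee_pos: [0.5841, -0.166, 0.0779]
tcp_rot: [0.42, 0.569, -0.421, 0.568]
wrist_force: [-3.3, 0.7, 0.3]
width: 0.268
```

```bash
cp prev.json st.json; sed -i 's/if F>1.2: S/if F>2: S/' c.py; python3 c.py -9
```

```text
t=26.00 phi=-2.4 r=24.63 model=24.67 Fn=3.3 Ft=-0.4 Fz=0.3 defl=-1.37 press=1.00 z=0.0779 err=[-0.68  1.57] width=0.268
[[0, -0.0002, 0.0005]], [[0, -0.0004, 0.0009]], [[0, -0.0006, 0.0014]], [[0, -0.0008, 0.0019]], [[0, -0.001, 0.0023]], [[0, -0.0013, 0.0027]], [[0, -0.0015, 0.0032]], [[0, -0.0018, 0.0036]]
```

>>> drive_tool([
  [[0,-0.0001,0.0005],[0,0,0],0.01],
  [[0,-0.0002,0.001],[0,0,0],0.01],
  [[0,-0.0004,0.0015],[0,0,0],0.01],
  [[0,-0.0006,0.002],[0,0,0],0.01],
  [[0,-0.0008,0.0025],[0,0,0],0.01],
  [[0,-0.001,0.003],[0,0,0],0.01],
  [[0,-0.0012,0.0035],[0,0,0],0.01],
  [[0,-0.0015,0.004],[0,0,0],0.01],
])

```text
time: 26.67
ee_pos: [0.5838, -0.1694, 0.0776]
tcp_rot: [0.421, 0.569, -0.421, 0.568]
wrist_force: [-4.0, 3.0, -0.0]
width: 0.269
```

```bash
python3 c.py -9
```

```text
t=26.67 phi=-10.4 r=24.66 model=24.60 Fn=4.5 Ft=-2.2 Fz=-0.0 defl=0.79 press=1.00 z=0.0776 err=[-0.79  1.7 ] width=0.269
[[0, -0.0003, 0.0004]], [[0, -0.0006, 0.0008]], [[0, -0.0009, 0.0012]], [[0, -0.0012, 0.0016]], [[0, -0.0015, 0.002]], [[0, -0.0018, 0.0024]], [[0, -0.0021, 0.0028]], [[0, -0.0024, 0.0032]]
```

>>> drive_tool([
  [[0,-0.0002,0.0004],[0,0,0],0.01],
  [[0,-0.0004,0.0009],[0,0,0],0.01],
  [[0,-0.0007,0.0013],[0,0,0],0.01],
  [[0,-0.0009,0.0018],[0,0,0],0.01],
  [[0,-0.0012,0.0022],[0,0,0],0.01],
  [[0,-0.0015,0.0027],[0,0,0],0.01],
  [[0,-0.0018,0.0031],[0,0,0],0.01],
  [[0,-0.0021,0.0035],[0,0,0],0.01],
])

```text
time: 27.33
ee_pos: [0.5829, -0.1731, 0.0776]
tcp_rot: [0.421, 0.569, -0.42, 0.568]
wrist_force: [-4.3, 4.7, -0.8]
width: 0.273
```

```bash
python3 c.py -9
```

```text
t=27.33 phi=-19.0 r=24.76 model=24.72 Fn=5.4 Ft=-3.3 Fz=-0.8 defl=0.80 press=1.00 z=0.0776 err=[-0.87  1.83] width=0.273
[[0, -0.0004, 0.0004]], [[0, -0.0008, 0.0007]], [[0, -0.0011, 0.0011]], [[0, -0.0015, 0.0014]], [[0, -0.0018, 0.0018]], [[0, -0.0022, 0.0022]], [[0, -0.0025, 0.0026]], [[0, -0.0028, 0.003]]
```

>>> drive_tool([
  [[0,-0.0003,0.0004],[0,0,0],0.01],
  [[0,-0.0006,0.0008],[0,0,0],0.01],
  [[0,-0.0009,0.0012],[0,0,0],0.01],
  [[0,-0.0013,0.0016],[0,0,0],0.01],
  [[0,-0.0016,0.002],[0,0,0],0.01],
  [[0,-0.002,0.0024],[0,0,0],0.01],
  [[0,-0.0023,0.0028],[0,0,0],0.01],
  [[0,-0.0026,0.0032],[0,0,0],0.01],
])

```text
time: 28.0
ee_pos: [0.5817, -0.1765, 0.0777]
tcp_rot: [0.421, 0.569, -0.42, 0.568]
wrist_force: [-3.8, 4.1, 1.2]
width: 0.269
```

```bash
python3 c.py -9 8 2
```

```text
t=28.00 phi=-27.4 r=24.98 model=25.00 Fn=5.0 Ft=-2.5 Fz=1.2 defl=1.02 press=1.00 z=0.0777 err=[-0.63  1.84] width=0.269
[[0, -0.0004, 0.0004]], [[0, -0.0008, 0.0007]], [[0, -0.0012, 0.0011]], [[0, -0.0016, 0.0014]], [[0, -0.002, 0.0018]], [[0, -0.0023, 0.0022]], [[0, -0.0027, 0.0026]], [[0, -0.0031, 0.0029]]
[[0, -0.0004, 0.0004]], [[0, -0.0008, 0.0008]], [[0, -0.0012, 0.0011]], [[0, -0.0016, 0.0015]], [[0, -0.002, 0.0018]], [[0, -0.0024, 0.0022]], [[0, -0.0028, 0.0025]], [[0, -0.0033, 0.0029]]
```

>>> drive_tool([
  [[0,-0.0004,0.0004],[0,0,0],0.01],
  [[0,-0.0008,0.0008],[0,0,0],0.01],
  [[0,-0.0012,0.0012],[0,0,0],0.01],
  [[0,-0.0016,0.0015],[0,0,0],0.01],
  [[0,-0.0019,0.0019],[0,0,0],0.01],
  [[0,-0.0023,0.0023],[0,0,0],0.01],
  [[0,-0.0027,0.0026],[0,0,0],0.01],
  [[0,-0.0031,0.003],[0,0,0],0.01],
])

```text
time: 28.67
ee_pos: [0.58, -0.1801, 0.0777]
tcp_rot: [0.421, 0.569, -0.42, 0.568]
wrist_force: [-2.3, 5.3, -0.5]
width: 0.273
```

>>> drive_tool([
  [[0,-0.0004,0.0004],[0,0,0],0.01],
  [[0,-0.0008,0.0008],[0,0,0],0.01],
  [[0,-0.0012,0.0011],[0,0,0],0.01],
  [[0,-0.0016,0.0015],[0,0,0],0.01],
  [[0,-0.002,0.0018],[0,0,0],0.01],
  [[0,-0.0024,0.0022],[0,0,0],0.01],
  [[0,-0.0028,0.0025],[0,0,0],0.01],
  [[0,-0.0033,0.0028],[0,0,0],0.01],
])

```text
time: 29.33
ee_pos: [0.578, -0.1834, 0.0778]
tcp_rot: [0.421, 0.569, -0.42, 0.568]
wrist_force: [-2.1, 5.0, 0.3]
width: 0.271
```

```bash
python3 c.py -9 8 2
```

```text
t=29.33 phi=-44.8 r=26.07 model=26.11 Fn=4.5 Ft=-3.1 Fz=0.3 defl=1.20 press=1.00 z=0.0778 err=[-0.14  1.87] width=0.271
[[0, -0.0005, 0.0003]], [[0, -0.001, 0.0006]], [[0, -0.0015, 0.0009]], [[0, -0.002, 0.0012]], [[0, -0.0025, 0.0015]], [[0, -0.0029, 0.0018]], [[0, -0.0034, 0.0021]], [[0, -0.0039, 0.0024]]
[[0, -0.0005, 0.0003]], [[0, -0.001, 0.0005]], [[0, -0.0016, 0.0008]], [[0, -0.0021, 0.001]], [[0, -0.0026, 0.0013]], [[0, -0.0032, 0.0015]], [[0, -0.0037, 0.0017]], [[0, -0.0043, 0.0019]]
```

>>> drive_tool([
  [[0,-0.0005,0.0003],[0,0,0],0.01],
  [[0,-0.001,0.0006],[0,0,0],0.01],
  [[0,-0.0015,0.0009],[0,0,0],0.01],
  [[0,-0.002,0.0012],[0,0,0],0.01],
  [[0,-0.0025,0.0015],[0,0,0],0.01],
  [[0,-0.0029,0.0018],[0,0,0],0.01],
  [[0,-0.0034,0.0021],[0,0,0],0.01],
  [[0,-0.0039,0.0024],[0,0,0],0.01],
])

```text
time: 30.0
ee_pos: [0.5755, -0.1867, 0.0779]
tcp_rot: [0.421, 0.569, -0.419, 0.568]
wrist_force: [-1.9, 5.4, -0.5]
width: 0.271
```

>>> drive_tool([
  [[0,-0.0005,0.0003],[0,0,0],0.01],
  [[0,-0.001,0.0005],[0,0,0],0.01],
  [[0,-0.0016,0.0008],[0,0,0],0.01],
  [[0,-0.0021,0.001],[0,0,0],0.01],
  [[0,-0.0026,0.0013],[0,0,0],0.01],
  [[0,-0.0032,0.0015],[0,0,0],0.01],
  [[0,-0.0037,0.0017],[0,0,0],0.01],
  [[0,-0.0043,0.0019],[0,0,0],0.01],
])

```text
time: 30.67
ee_pos: [0.5724, -0.1898, 0.0781]
tcp_rot: [0.421, 0.569, -0.419, 0.569]
wrist_force: [-0.7, 5.6, -0.1]
width: 0.272
```

```bash
python3 c.py -8 8 2
```

```text
t=30.67 phi=-62.4 r=27.93 model=27.94 Fn=4.7 Ft=-3.1 Fz=-0.1 defl=0.94 press=1.00 z=0.0781 err=[0.37 1.87] width=0.272
[[0, -0.0005, 0.0001]], [[0, -0.0011, 0.0003]], [[0, -0.0016, 0.0004]], [[0, -0.0022, 0.0005]], [[0, -0.0027, 0.0007]], [[0, -0.0032, 0.0008]], [[0, -0.0038, 0.0009]], [[0, -0.0043, 0.001]]
[[0, -0.0005, 0.0001]], [[0, -0.0011, 0.0002]], [[0, -0.0016, 0.0003]], [[0, -0.0021, 0.0004]], [[0, -0.0027, 0.0004]], [[0, -0.0032, 0.0005]], [[0, -0.0038, 0.0005]], [[0, -0.0043, 0.0005]]
```

>>> drive_tool([
  [[0,-0.0005,0.0001],[0,0,0],0.01],
  [[0,-0.0011,0.0003],[0,0,0],0.01],
  [[0,-0.0016,0.0004],[0,0,0],0.01],
  [[0,-0.0022,0.0005],[0,0,0],0.01],
  [[0,-0.0027,0.0007],[0,0,0],0.01],
  [[0,-0.0032,0.0008],[0,0,0],0.01],
  [[0,-0.0038,0.0009],[0,0,0],0.01],
  [[0,-0.0043,0.001],[0,0,0],0.01],
])

```text
time: 31.33
ee_pos: [0.5691, -0.1923, 0.0782]
tcp_rot: [0.422, 0.568, -0.419, 0.569]
wrist_force: [-0.5, 4.9, -0.1]
width: 0.271
```

>>> drive_tool([
  [[0,-0.0005,0.0001],[0,0,0],0.01],
  [[0,-0.0011,0.0002],[0,0,0],0.01],
  [[0,-0.0016,0.0003],[0,0,0],0.01],
  [[0,-0.0021,0.0004],[0,0,0],0.01],
  [[0,-0.0027,0.0004],[0,0,0],0.01],
  [[0,-0.0032,0.0004],[0,0,0],0.01],
  [[0,-0.0038,0.0004],[0,0,0],0.01],
  [[0,-0.0043,0.0004],[0,0,0],0.01],
])

```text
time: 32.0
ee_pos: [0.5648, -0.1949, 0.0783]
tcp_rot: [0.421, 0.568, -0.42, 0.569]
wrist_force: [0.4, 5.7, -0.1]
width: 0.271
```

```bash
python3 c.py -8 8 2
```

```text
t=32.00 phi=-79.9 r=30.37 model=30.26 Fn=5.2 Ft=-2.4 Fz=-0.1 defl=0.43 press=1.00 z=0.0783 err=[0.94 1.74] width=0.271
[[0, -0.0006, -0.0001]], [[0, -0.0012, -0.0002]], [[0, -0.0018, -0.0003]], [[0, -0.0024, -0.0004]], [[0, -0.0029, -0.0005]], [[0, -0.0035, -0.0005]], [[0, -0.0041, -0.0006]], [[0, -0.0046, -0.0007]]
[[0, -0.0006, -0.0001]], [[0, -0.0012, -0.0002]], [[0, -0.0018, -0.0003]], [[0, -0.0023, -0.0005]], [[0, -0.0029, -0.0006]], [[0, -0.0034, -0.0008]], [[0, -0.004, -0.001]], [[0, -0.0045, -0.0012]]
```

>>> drive_tool([
  [[0,-0.0006,0],[0,0,0],0.01],
  [[0,-0.0012,-0.0001],[0,0,0],0.01],
  [[0,-0.0018,-0.0001],[0,0,0],0.01],
  [[0,-0.0024,-0.0002],[0,0,0],0.01],
  [[0,-0.0029,-0.0002],[0,0,0],0.01],
  [[0,-0.0035,-0.0003],[0,0,0],0.01],
  [[0,-0.0041,-0.0003],[0,0,0],0.01],
  [[0,-0.0046,-0.0004],[0,0,0],0.01],
])

```text
time: 32.67
ee_pos: [0.5599, -0.1967, 0.0783]
tcp_rot: [0.421, 0.568, -0.42, 0.569]
wrist_force: [0.8, 4.1, -0.2]
width: 0.271
```

>>> drive_tool([
  [[0,-0.0006,-0.0001],[0,0,0],0.01],
  [[0,-0.0012,-0.0002],[0,0,0],0.01],
  [[0,-0.0018,-0.0003],[0,0,0],0.01],
  [[0,-0.0023,-0.0005],[0,0,0],0.01],
  [[0,-0.0029,-0.0006],[0,0,0],0.01],
  [[0,-0.0034,-0.0008],[0,0,0],0.01],
  [[0,-0.004,-0.001],[0,0,0],0.01],
  [[0,-0.0045,-0.0012],[0,0,0],0.01],
])

```text
time: 33.33
ee_pos: [0.5544, -0.1974, 0.0781]
tcp_rot: [0.421, 0.568, -0.421, 0.569]
wrist_force: [2.2, 4.6, -0.2]
width: 0.271
```

```bash
python3 c.py -8 8 2
```

```text
t=33.33 phi=-98.9 r=32.83 model=32.58 Fn=4.8 Ft=-1.9 Fz=-0.2 defl=0.03 press=1.00 z=0.0781 err=[1.57 1.1 ] width=0.271
[[0, -0.0005, -0.0003]], [[0, -0.001, -0.0007]], [[0, -0.0015, -0.0011]], [[0, -0.002, -0.0015]], [[0, -0.0026, -0.0018]], [[0, -0.0031, -0.0021]], [[0, -0.0036, -0.0024]], [[0, -0.0041, -0.0027]]
[[0, -0.0005, -0.0004]], [[0, -0.001, -0.0008]], [[0, -0.0014, -0.0011]], [[0, -0.0019, -0.0015]], [[0, -0.0023, -0.0019]], [[0, -0.0028, -0.0023]], [[0, -0.0032, -0.0028]], [[0, -0.0036, -0.0032]]
```

>>> drive_tool([
  [[0,-0.0006,-0.0002],[0,0,0],0.01],
  [[0,-0.0011,-0.0005],[0,0,0],0.01],
  [[0,-0.0016,-0.0008],[0,0,0],0.01],
  [[0,-0.0021,-0.0011],[0,0,0],0.01],
  [[0,-0.0027,-0.0014],[0,0,0],0.01],
  [[0,-0.0032,-0.0017],[0,0,0],0.01],
  [[0,-0.0037,-0.002],[0,0,0],0.01],
  [[0,-0.0042,-0.0024],[0,0,0],0.01],
])

```text
time: 34.0
ee_pos: [0.5491, -0.1967, 0.078]
tcp_rot: [0.421, 0.568, -0.421, 0.568]
wrist_force: [0.8, 1.4, -0.9]
width: 0.272
```

```bash
python3 c.py -8 8 2
```

```text
t=34.00 phi=-108.1 r=33.34 model=33.02 Fn=1.6 Ft=-0.4 Fz=-0.9 defl=-0.04 press=1.00 z=0.0780 err=[ 1.55 -0.03] width=0.272
[[0, -0.0005, -0.0003]], [[0, -0.001, -0.0007]], [[0, -0.0015, -0.001]], [[0, -0.002, -0.0014]], [[0, -0.0025, -0.0018]], [[0, -0.0029, -0.0022]], [[0, -0.0033, -0.0027]], [[0, -0.0037, -0.0031]]
[[0, -0.0004, -0.0005]], [[0, -0.0008, -0.0009]], [[0, -0.0011, -0.0014]], [[0, -0.0015, -0.0019]], [[0, -0.0018, -0.0024]], [[0, -0.0021, -0.0029]], [[0, -0.0024, -0.0034]], [[0, -0.0027, -0.004]]
```

>>> drive_tool([
  [[0,-0.0007,0.0001],[0,0,0],0.01],
  [[0,-0.0014,0],[0,0,0],0.01],
  [[0,-0.0019,-0.0003],[0,0,0],0.01],
  [[0,-0.0024,-0.0008],[0,0,0],0.01],
  [[0,-0.0029,-0.0012],[0,0,0],0.01],
  [[0,-0.0033,-0.0017],[0,0,0],0.01],
  [[0,-0.0037,-0.0021],[0,0,0],0.01],
  [[0,-0.0041,-0.0025],[0,0,0],0.01],
])

```text
time: 34.67
ee_pos: [0.5447, -0.1952, 0.078]
tcp_rot: [0.421, 0.568, -0.421, 0.568]
wrist_force: [1.9, 1.5, -1.1]
width: 0.272
```

```bash
sed -i 's/if F>2: S/if F>1: S/' c.py; python3 c.py -8 8 2
```

```text
t=34.67 phi=-116.2 r=33.60 model=33.38 Fn=2.3 Ft=-0.9 Fz=-1.1 defl=-0.51 press=1.00 z=0.0780 err=[ 1.59 -0.21] width=0.272
[[0, -0.0004, -0.0004]], [[0, -0.0009, -0.0009]], [[0, -0.0013, -0.0014]], [[0, -0.0017, -0.0018]], [[0, -0.002, -0.0023]], [[0, -0.0023, -0.0028]], [[0, -0.0027, -0.0034]], [[0, -0.003, -0.0039]]
[[0, -0.0002, -0.0005]], [[0, -0.0005, -0.0011]], [[0, -0.0008, -0.0016]], [[0, -0.001, -0.0022]], [[0, -0.0012, -0.0027]], [[0, -0.0014, -0.0033]], [[0, -0.0016, -0.0039]], [[0, -0.0018, -0.0044]]
```

>>> drive_tool([
  [[0,-0.0007,-0.0001],[0,0,0],0.01],
  [[0,-0.0012,-0.0004],[0,0,0],0.01],
  [[0,-0.0017,-0.0009],[0,0,0],0.01],
  [[0,-0.0021,-0.0014],[0,0,0],0.01],
  [[0,-0.0024,-0.0019],[0,0,0],0.01],
  [[0,-0.0027,-0.0024],[0,0,0],0.01],
  [[0,-0.003,-0.0029],[0,0,0],0.01],
  [[0,-0.0033,-0.0034],[0,0,0],0.01],
])

```text
time: 35.33
ee_pos: [0.5409, -0.1928, 0.0781]
tcp_rot: [0.421, 0.568, -0.421, 0.569]
wrist_force: [2.1, 0.8, -0.4]
width: 0.271
```

```bash
python3 c.py -8 8 2
```

```text
t=35.33 phi=-123.9 r=33.44 model=33.24 Fn=2.0 Ft=-1.1 Fz=-0.4 defl=-0.30 press=1.00 z=0.0781 err=[ 1.47 -0.58] width=0.271
[[0, -0.0004, -0.0005]], [[0, -0.0007, -0.001]], [[0, -0.001, -0.0016]], [[0, -0.0013, -0.0021]], [[0, -0.0016, -0.0027]], [[0, -0.0018, -0.0032]], [[0, -0.002, -0.0038]], [[0, -0.0022, -0.0044]]
[[0, -0.0002, -0.0005]], [[0, -0.0003, -0.0011]], [[0, -0.0005, -0.0017]], [[0, -0.0006, -0.0023]], [[0, -0.0007, -0.0029]], [[0, -0.0008, -0.0035]], [[0, -0.0009, -0.004]], [[0, -0.0009, -0.0046]]
```

>>> drive_tool([
  [[0,-0.0007,-0.0002],[0,0,0],0.01],
  [[0,-0.0012,-0.0006],[0,0,0],0.01],
  [[0,-0.0016,-0.0011],[0,0,0],0.01],
  [[0,-0.0019,-0.0016],[0,0,0],0.01],
  [[0,-0.0022,-0.0022],[0,0,0],0.01],
  [[0,-0.0025,-0.0027],[0,0,0],0.01],
  [[0,-0.0027,-0.0032],[0,0,0],0.01],
  [[0,-0.0029,-0.0038],[0,0,0],0.01],
])

```text
time: 36.0
ee_pos: [0.538, -0.1901, 0.0784]
tcp_rot: [0.421, 0.568, -0.42, 0.569]
wrist_force: [5.3, 0.2, -0.5]
width: 0.269
```

>>> drive_tool([
  [[0,-0.0002,-0.0005],[0,0,0],0.01],
  [[0,-0.0004,-0.0011],[0,0,0],0.01],
  [[0,-0.0006,-0.0017],[0,0,0],0.01],
  [[0,-0.0007,-0.0023],[0,0,0],0.01],
  [[0,-0.0009,-0.0028],[0,0,0],0.01],
  [[0,-0.001,-0.0034],[0,0,0],0.01],
  [[0,-0.0011,-0.0039],[0,0,0],0.01],
  [[0,-0.0012,-0.0045],[0,0,0],0.01],
])

```text
time: 36.67
ee_pos: [0.5358, -0.1868, 0.0785]
tcp_rot: [0.421, 0.567, -0.421, 0.569]
wrist_force: [5.4, -0.8, -0.5]
width: 0.274
```

```bash
python3 c.py -9 8 2
```

```text
t=36.67 phi=-137.3 r=32.23 model=32.08 Fn=4.3 Ft=-3.4 Fz=-0.5 defl=0.55 press=1.00 z=0.0785 err=[ 1.67 -0.77] width=0.274
[[0, -0.0, -0.0007]], [[0, -0.0001, -0.0014]], [[0, -0.0001, -0.0021]], [[0, -0.0, -0.0028]], [[0, -0.0001, -0.0035]], [[0, -0.0001, -0.0041]], [[0, -0.0001, -0.0048]], [[0, -0.0, -0.0055]]
[[0, 0.0, -0.0006]], [[0, 0.0001, -0.0012]], [[0, 0.0002, -0.0019]], [[0, 0.0003, -0.0025]], [[0, 0.0004, -0.0031]], [[0, 0.0005, -0.0038]], [[0, 0.0006, -0.0044]], [[0, 0.0008, -0.005]]
```

>>> drive_tool([
  [[0,-0.0001,-0.0006],[0,0,0],0.01],
  [[0,-0.0002,-0.0013],[0,0,0],0.01],
  [[0,-0.0003,-0.0019],[0,0,0],0.01],
  [[0,-0.0003,-0.0026],[0,0,0],0.01],
  [[0,-0.0003,-0.0032],[0,0,0],0.01],
  [[0,-0.0003,-0.0038],[0,0,0],0.01],
  [[0,-0.0003,-0.0045],[0,0,0],0.01],
  [[0,-0.0003,-0.0051],[0,0,0],0.01],
])

```text
time: 37.33
ee_pos: [0.5342, -0.1828, 0.0787]
tcp_rot: [0.421, 0.567, -0.421, 0.57]
wrist_force: [5.4, -2.1, 0.1]
width: 0.27
```

>>> drive_tool([
  [[0,0,-0.0006],[0,0,0],0.01],
  [[0,0.0001,-0.0012],[0,0,0],0.01],
  [[0,0.0001,-0.0019],[0,0,0],0.01],
  [[0,0.0002,-0.0025],[0,0,0],0.01],
  [[0,0.0003,-0.0031],[0,0,0],0.01],
  [[0,0.0004,-0.0037],[0,0,0],0.01],
  [[0,0.0005,-0.0043],[0,0,0],0.01],
  [[0,0.0006,-0.005],[0,0,0],0.01],
])

```text
time: 38.0
ee_pos: [0.5333, -0.1784, 0.0787]
tcp_rot: [0.421, 0.567, -0.421, 0.57]
wrist_force: [5.9, -2.8, 0.2]
width: 0.271
```

```bash
python3 c.py -10 8 2
```

```text
t=38.00 phi=-152.9 r=29.46 model=29.61 Fn=5.4 Ft=-3.6 Fz=0.2 defl=1.05 press=1.00 z=0.0787 err=[ 1.56 -1.29] width=0.271
[[0, 0.0002, -0.0007]], [[0, 0.0005, -0.0014]], [[0, 0.0007, -0.0021]], [[0, 0.001, -0.0027]], [[0, 0.0012, -0.0034]], [[0, 0.0015, -0.004]], [[0, 0.0017, -0.0046]], [[0, 0.002, -0.0052]]
[[0, 0.0003, -0.0006]], [[0, 0.0005, -0.0012]], [[0, 0.0008, -0.0018]], [[0, 0.0011, -0.0024]], [[0, 0.0015, -0.0029]], [[0, 0.0018, -0.0034]], [[0, 0.0021, -0.004]], [[0, 0.0025, -0.0045]]
```

>>> drive_tool([
  [[0,0.0002,-0.0007],[0,0,0],0.01],
  [[0,0.0004,-0.0014],[0,0,0],0.01],
  [[0,0.0006,-0.0021],[0,0,0],0.01],
  [[0,0.0009,-0.0027],[0,0,0],0.01],
  [[0,0.0011,-0.0034],[0,0,0],0.01],
  [[0,0.0013,-0.004],[0,0,0],0.01],
  [[0,0.0016,-0.0046],[0,0,0],0.01],
  [[0,0.0018,-0.0052],[0,0,0],0.01],
])

```text
time: 38.67
ee_pos: [0.5332, -0.1734, 0.0787]
tcp_rot: [0.421, 0.566, -0.421, 0.57]
wrist_force: [5.0, -4.1, 0.2]
width: 0.272
```

>>> drive_tool([
  [[0,0.0003,-0.0006],[0,0,0],0.01],
  [[0,0.0005,-0.0012],[0,0,0],0.01],
  [[0,0.0008,-0.0018],[0,0,0],0.01],
  [[0,0.001,-0.0024],[0,0,0],0.01],
  [[0,0.0014,-0.0029],[0,0,0],0.01],
  [[0,0.0017,-0.0034],[0,0,0],0.01],
  [[0,0.002,-0.004],[0,0,0],0.01],
  [[0,0.0023,-0.0045],[0,0,0],0.01],
])

```text
time: 39.33
ee_pos: [0.5338, -0.169, 0.0786]
tcp_rot: [0.421, 0.566, -0.422, 0.57]
wrist_force: [4.5, -4.3, 0.1]
width: 0.269
```

```bash
python3 c.py -10 8 2
```

```text
t=39.33 phi=-171.3 r=26.01 model=26.21 Fn=5.3 Ft=-3.2 Fz=0.1 defl=1.11 press=1.00 z=0.0786 err=[ 0.97 -1.76] width=0.269
[[0, 0.0004, -0.0005]], [[0, 0.0008, -0.001]], [[0, 0.0012, -0.0015]], [[0, 0.0016, -0.002]], [[0, 0.002, -0.0024]], [[0, 0.0023, -0.0029]], [[0, 0.0027, -0.0033]], [[0, 0.0031, -0.0038]]
[[0, 0.0004, -0.0004]], [[0, 0.0007, -0.0008]], [[0, 0.0011, -0.0012]], [[0, 0.0015, -0.0016]], [[0, 0.0019, -0.002]], [[0, 0.0023, -0.0024]], [[0, 0.0027, -0.0028]], [[0, 0.0031, -0.0031]]
```

>>> drive_tool([
  [[0,0.0004,-0.0005],[0,0,0],0.01],
  [[0,0.0008,-0.001],[0,0,0],0.01],
  [[0,0.0012,-0.0015],[0,0,0],0.01],
  [[0,0.0015,-0.002],[0,0,0],0.01],
  [[0,0.0019,-0.0025],[0,0,0],0.01],
  [[0,0.0022,-0.003],[0,0,0],0.01],
  [[0,0.0026,-0.0035],[0,0,0],0.01],
  [[0,0.003,-0.004],[0,0,0],0.01],
])

```text
time: 40.0
ee_pos: [0.535, -0.1647, 0.0785]
tcp_rot: [0.42, 0.567, -0.422, 0.569]
wrist_force: [5.0, -4.5, -0.3]
width: 0.271
```

>>> drive_tool([
  [[0,0.0004,-0.0004],[0,0,0],0.01],
  [[0,0.0007,-0.0008],[0,0,0],0.01],
  [[0,0.0011,-0.0013],[0,0,0],0.01],
  [[0,0.0014,-0.0017],[0,0,0],0.01],
  [[0,0.0018,-0.0021],[0,0,0],0.01],
  [[0,0.0022,-0.0025],[0,0,0],0.01],
  [[0,0.0026,-0.0029],[0,0,0],0.01],
  [[0,0.003,-0.0033],[0,0,0],0.01],
])

```text
time: 40.67
ee_pos: [0.5365, -0.161, 0.0785]
tcp_rot: [0.42, 0.567, -0.422, 0.569]
wrist_force: [3.3, -5.9, -0.6]
width: 0.272
```

```bash
python3 c.py -8 8 1; python3 - <<'E'
from h import *
s,p,r=frame(); print(p); goal((.5572,-.168,p[2]),down(-72.8))
E
```

```text
t=40.67 phi=-190.0 r=23.31 model=23.25 Fn=5.7 Ft=-3.6 Fz=-0.6 defl=0.83 press=1.00 z=0.0785 err=[ 0.55 -1.99] width=0.272
[[0, 0.0004, -0.0002]], [[0, 0.0008, -0.0004]], [[0, 0.0013, -0.0006]], [[0, 0.0017, -0.0008]], [[0, 0.002, -0.0011]], [[0, 0.0023, -0.0014]], [[0, 0.0026, -0.0016]], [[0, 0.0029, -0.0019]]
[ 0.53653659 -0.16096957  0.07847276]
shift [0.0001 0.0177 0.0127] turn [-0.34  0.27  0.01]
```

The lap is complete, from 181.7° round to 170°, which passes the tab again. I'll move off to the centre of the mouth and raise the tool.

>>> drive_tool([
  [[0,0.002,0.0015],[0,0,0],0.01],
  [[0,0.006,0.0043],[0,0,0],0.01],
  [[0,0.012,0.0086],[0,0,0],0.01],
  [[0,0.0165,0.012],[0,0,0],0.01],
  [[-0.004,0.0177,0.0127],[0,0,0],0.01],
  [[-0.016,0.0177,0.0127],[0,0,0],0.01],
  [[-0.036,0.0177,0.0127],[0,0,0],0.01],
  [[-0.05,0.0177,0.0127],[0,0,0],0.01],
])

```text
time: 41.33
ee_pos: [0.5568, -0.1636, 0.1289]
tcp_rot: [0.421, 0.569, -0.421, 0.568]
wrist_force: [0.6, -0.3, -1.2]
width: 0.271
```

>>> drive_tool([
  [[-0.004,0,0],[0,0,0],0.01],
  [[-0.004,0,0],[0,0,0],0.01],
  [[-0.004,0,0],[0,0,0],0.01],
  [[-0.004,0,0],[0,0,0],0.01],
])

```text
time: 41.67
ee_pos: [0.5561, -0.1637, 0.131]
tcp_rot: [0.42, 0.569, -0.421, 0.568]
wrist_force: [-0.3, -0.1, -1.3]
width: 0.272
```

```bash
python3 - <<'E'
from h import *
s,p,r=frame(); print(p,s["time"],s["wrist_force"],s["width"]); goal((.5113,.1902,.133),R.from_quat([0.42077,0.56829,-0.42064,0.56838]))
E
```

```text
[ 0.55605569 -0.16369539  0.13100296] 41.6667 [-0.27107749 -0.12052815 -1.27171337] 0.2715323055596904
shift [-0.0017  0.0606 -0.3515] turn [ 0.01 -0.06  0.12]
```

>>> drive_tool([
  [[0,0.004,-0.02],[0,0,0],0.01],
  [[0,0.009,-0.052],[0,0,0],0.01],
  [[0,0.015,-0.09],[0,0,0],0.01],
  [[0,0.022,-0.13],[0,0,0],0.01],
  [[0,0.029,-0.17],[0,0,0],0.01],
  [[0,0.036,-0.21],[0,0,0],0.01],
  [[0,0.043,-0.25],[0,0,0],0.01],
  [[0,0.05,-0.29],[0,0,0],0.01],
])

```text
time: 42.33
ee_pos: [0.5188, 0.1296, 0.1311]
tcp_rot: [0.42, 0.569, -0.421, 0.568]
wrist_force: [0.6, 0.5, -1.9]
width: 0.273
```

>>> drive_tool([
  [[0,0.005,-0.03],[0,0,0],0.01],
  [[0,0.009,-0.05],[0,0,0],0.01],
  [[0,0.0105,-0.06],[0,0,0],0.01],
  [[0,0.0106,-0.0615],[0,0,0],0.01],
  [[0,0.0106,-0.0615],[0,0,0],0.01],
  [[0,0.0106,-0.0615],[0,0,0],0.01],
  [[0,0.0106,-0.0615],[0,0,0],0.01],
  [[0,0.0106,-0.0615],[0,0,0],0.01],
])

```text
time: 43.0
ee_pos: [0.5127, 0.1879, 0.1319]
tcp_rot: [0.421, 0.568, -0.422, 0.568]
wrist_force: [-0.7, -0.0, -1.9]
width: 0.269
```

>>> drive_tool([
  [[0,0,0],[0,0,0],0.01],
  [[0,0,0],[0,0,0],0.01],
  [[0,0,0],[0,0,0],0.01],
  [[0,0,0],[0,0,0],0.01],
])

```text
time: 43.33
ee_pos: [0.5124, 0.1898, 0.1321]
tcp_rot: [0.421, 0.568, -0.421, 0.568]
wrist_force: [0.3, -0.4, -1.1]
width: 0.271
```

```bash
python3 - <<'E'
from h import *
s,p,r=frame(); print(p,s["time"],s["wrist_force"],s["width"]); goal((.5113,.1902,.0201),R.from_quat([0.42077,0.56829,-0.42064,0.56838]))
pp,im,d=cam("wrist"); save("w5",im); P=cloud(pp,d)
# tool pose in hand vs w2: collar/handle
Q=r.inv().apply((P-p).reshape(-1,3)).reshape(P.shape)
m=(abs(Q[...,2])<.02)&(abs(Q[...,1])<.02)&(Q[...,0]>-.09)&(Q[...,0]<.02)
# handle top face
t=m&(im.sum(-1)>60); print(np.percentile(Q[t],[2,50,98],axis=0).round(4))
E
```

```text
[0.51235742 0.18978338 0.13205853] 43.3333 [ 0.30916065 -0.40906878 -1.12073486] 0.2706665111182958
shift [ 0.112  -0.0009 -0.0007] turn [-0.02  0.    0.01]
[[-0.0825 -0.0082 -0.0177]
 [-0.0788  0.0082 -0.0006]
 [-0.0242  0.0159  0.0171]]
```

View pics/w5.png

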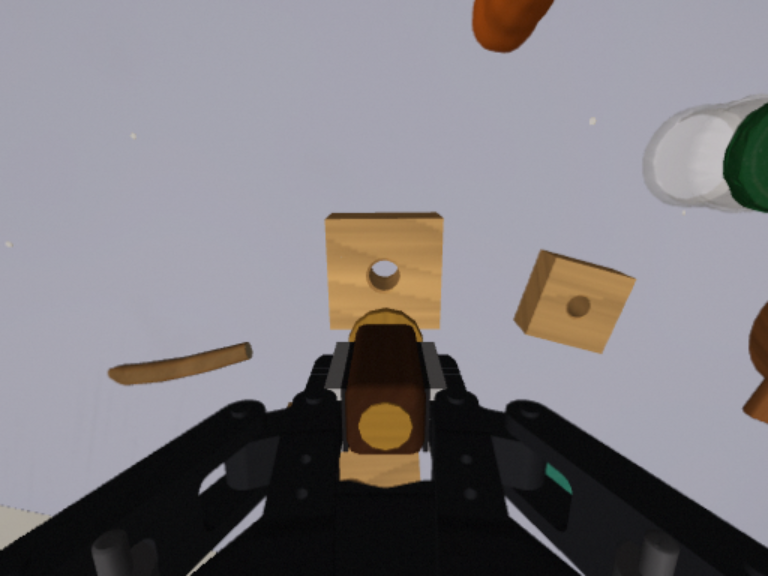

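The wrist picture shows the tool straight in the jaws, with the collar centred at (385,325). It is in line with the stand hole at (383,275). I'll lower it now.

>>> drive_tool([
  [[0.012,-0.0008,-0.0006],[0,0,0],0.01],
  [[0.03,-0.0008,-0.0006],[0,0,0],0.01],
  [[0.048,-0.0008,-0.0006],[0,0,0],0.01],
  [[0.062,-0.0008,-0.0006],[0,0,0],0.01],
  [[0.072,-0.0008,-0.0006],[0,0,0],0.01],
  [[0.079,-0.0008,-0.0006],[0,0,0],0.01],
  [[0.084,-0.0008,-0.0006],[0,0,0],0.01],
  [[0.088,-0.0008,-0.0006],[0,0,0],0.01],
])

```text
time: 44.05
ee_pos: [0.5116, 0.1904, 0.0438]
tcp_rot: [0.421, 0.568, -0.421, 0.568]
wrist_force: [-0.0, 0.3, -1.5]
width: 0.27
```

>>> drive_tool([
  [[0.004,0,0],[0,0,0],0.01],
  [[0.008,0,0],[0,0,0],0.01],
  [[0.012,0,0],[0,0,0],0.01],
  [[0.015,0,0],[0,0,0],0.01],
  [[0.018,0,0],[0,0,0],0.01],
  [[0.02,0,0],[0,0,0],0.01],
  [[0.021,0,0],[0,0,0],0.01],
  [[0.0215,0,0],[0,0,0],0.01],
])

```text
time: 44.72
ee_pos: [0.5114, 0.1903, 0.0224]
tcp_rot: [0.421, 0.568, -0.421, 0.568]
wrist_force: [-0.4, 0.1, -1.2]
width: 0.27
```

```bash
python3 - <<'E'
from h import *
s,p,r=frame(); print(p,s["time"],s["wrist_force"],s["moment"],s["width"]); goal((.5113,.1902,.0201),R.from_quat([0.42077,0.56829,-0.42064,0.56838]))
E
```

```text
[0.5113518  0.19027635 0.02239216] 44.7167 [-0.40346671  0.06901534 -1.24719839] [ 0.00320284  0.03887443 -0.01088194] 0.2702625641494293
shift [ 0.0023 -0.0001  0.0001] turn [-0.    0.    0.01]
```

>>> drive_tool([
  [[0.0008,0,0],[0,0,0],0.01],
  [[0.0015,0,0],[0,0,0],0.01],
  [[0.0021,0,0],[0,0,0],0.01],
  [[0.0026,0,0],[0,0,0],0.01],
  [[0.003,0,0],[0,0,0],0.01],
  [[0.003,0,0],[0,0,0],0.01],
])

```text
time: 45.22
ee_pos: [0.5114, 0.1903, 0.02]
tcp_rot: [0.421, 0.568, -0.421, 0.568]
wrist_force: [-0.9, -0.5, 4.8]
width: 0.275
```

```bash
python3 - <<'E'
from h import *
s,p,r=frame(); print(p,s["time"],s["wrist_force"],s["width"])
E
```

```text
[0.51143828 0.19032603 0.02003256] 45.2167 [-0.87092499 -0.46623243  4.75043634] 0.27459498001422733
```

The collar has seated: height 0.0200 against 0.0201 at the start, and the upward force has risen by 6 N. I'll let go and back off straight up.

>>> drive_tool([
  [[0,0,0],[0,0,0],0.025],
  [[0,0,0],[0,0,0],0.03],
  [[0,0,0],[0,0,0],0.04],
  [[0,0,0],[0,0,0],0.05],
  [[0,0,0],[0,0,0],0.05],
  [[0,0,0],[0,0,0],0.05],
])

```text
time: 45.72
ee_pos: [0.5114, 0.1903, 0.0195]
tcp_rot: [0.421, 0.568, -0.421, 0.568]
wrist_force: [0.4, -0.4, -0.5]
width: 0.585
```

>>> drive_tool([
  [[-0.008,0,0],[0,0,0],0.05],
  [[-0.02,0,0],[0,0,0],0.05],
  [[-0.04,0,0],[0,0,0],0.05],
  [[-0.065,0,0],[0,0,0],0.05],
  [[-0.095,0,0],[0,0,0],0.05],
  [[-0.12,0,0],[0,0,0],0.05],
  [[-0.14,0,0],[0,0,0],0.05],
  [[-0.14,0,0],[0,0,0],0.05],
])

```text
time: 46.38
ee_pos: [0.5142, 0.1915, 0.1643]
tcp_rot: [0.423, 0.567, -0.418, 0.57]
wrist_force: [0.9, -0.5, -0.4]
width: 0.584
```

```bash
python3 - <<'E'
from h import *
s,p,r=frame(); print(p,s["time"],s["wrist_force"],s["width"])
pp,im,d=cam("scene"); save("end",im); P=cloud(pp,d)
save("endc",cv2.resize(im[140:240,140:340],None,fx=4,fy=4,interpolation=3),1)
pp,im,d=cam("wrist"); save("w6",im,1); P=cloud(pp,d); Z=P[...,2]
m=(np.hypot(P[...,0]-.512,P[...,1]-.191)<.03)&(Z>.088)&(Z<.108)
H=P[m]; print(len(H),np.median(H,0),cv2.minAreaRect(H[:,:2].astype(np.float32)*1000))
E
```

```text
[0.51420212 0.1915488  0.16430975] 46.3833 [ 0.87083275 -0.49995604 -0.44576157] 0.5838391047014713
625 [0.51504006 0.19153672 0.09966683] ((513.0731201171875, 191.03065490722656), (24.236602783203125, 23.292667388916016), 17.22256851196289)
```

View pics/endc.png

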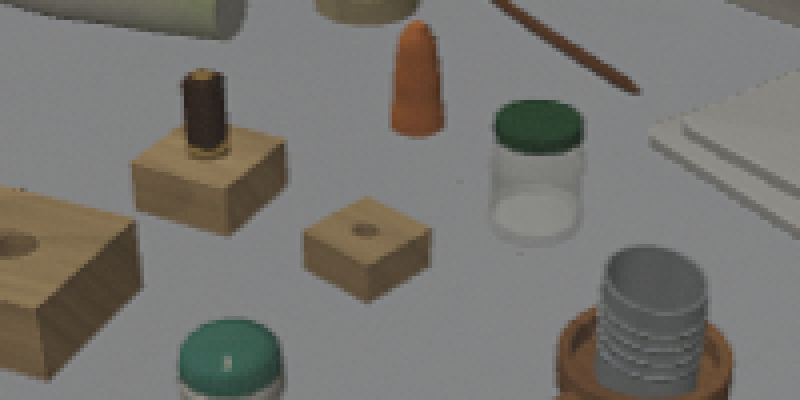

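View pics/w6.png

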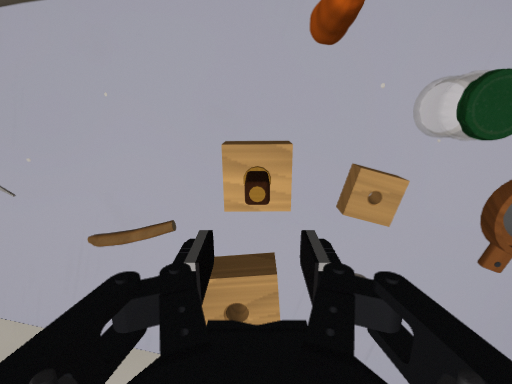

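The tool stands upright at (205,110) in the scene crop, with its collar on the block and its handle top at z = 0.0997, the same as at the start. The jar, carrot and timer are where they were, and the gripper is clear. I'll hand in the job.

```bash
python3 -c "
from workcell import env
print(env.close_job(), env.read_state()['time'])"
```

```text
the job is handed in; nothing more can be done
the job is handed in; nothing more can be done
```

I ran the edge tool's blade once round the inside of the tin's rim, clockwise from the tab to the tab, and put the tool back upright and fully home in its stand. I handed the job in at about 46.5 s; it reports no verdict.

**The lap:** It ran from about 182° to 170°, a little more than a full turn, at about 6 mm/s. The outward press was about 4–5.5 N for most of the way. My lap is uneven in two places:
- **Contact nearly lost:** Just past the side opposite the tab, the press dropped to 0.4 N. I lifted off inward, went back about 6 mm, pressed again and redid that stretch at 3–5 N. So the blade did move backwards there for a short way.
- **Lighter stretch:** For about 16° on the far right (-y) side, the press was only 1.6–2.3 N, still in contact.

**Grip:** The real fingertips sit about 38 mm short of the reported TCP, so my first grasp held only the top of the handle. I saw this in the wrist and scene pictures, set the tool back in its stand and gripped it lower before starting the lap.

**Last checks:**
- The collar seated with a 6 N rise in upward force, at the same gripper height as before the lap (0.0200 against 0.0201 m).
- The handle top is at z = 0.0997, within 0.5 mm of its start position.
- The gripper is open and clear of everything.
- The jar, carrot and timer showed no change in the last pictures. I did not look closely at the glass at the end; the arm never went near it.

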